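# Lever open a stuck transit case and block the gap beside the print

## Robot

A 7-joint arm with a two-finger parallel gripper is mounted at the origin on the work surface. World frame = base frame: x ahead of the robot, y to its left, z up, the work surface at z = 0. Lengths are in m, angles in rad, forces in N, time in s.
With the tool pointing down it reaches from about 0.425 to 0.875 m from the base axis. Payload 8.4 kg.
Tool frame: the origin (TCP) lies at the centre of the arm's flange, where the gripper is bolted on; the fingertips stand 173 mm ahead of it and the grasp point (between the pads) lies 155 mm ahead of it (tip_reach is the distance from the TCP to the fingertips, in m); z points along the fingers, y is the direction in which the jaws open and shut (so a half turn about z gives the same grasp; the last joint's range is limited). The gripper opens to 85 mm and grips with 20 to 120 N. Pads are 22 mm wide; open, the fingers measure 114 mm over their backs; the gripper's body (76 mm by 85 mm) begins 54 mm behind the grasp point. The pads swing forward as they close: fully open they stand 13 mm farther back than shut.
Start: joints at [1.066, 0.333, 0.04, 1.465, -0.013, 1.343, -0.059], TCP at [0.257, -0.597, 0.405] pointing down, gripper open.
Joint ranges: [-2.58, 2.58], [-0.38, 2.09], [-1.3, 1.39], [0.25, 2.4], [-1.5, 4.64], [0.08, 2.09], [-2.65, 2.65]. Speed limits (rad/s): [2.22, 2.22, 2.79, 2.79, 3.14, 3.14, 3.14].

## Interface

Orientations are given as a unit quaternion [x, y, z, w].
In Python, from cell import * gives the robot as it stands.
- The arm moves only by the tool step_arm, never from a script. Its argument "moves" is a list that holds one entry, the list of rows, each a list of 6 numbers: the shift along the tool's x, y, z in m, then the turn, a rotation vector about the tool's x, y, z in rad. A call has 1 to 20 rows; each row is the pose to reach, as a shift and turn from the pose measured when the call began, along the tool's axes at that moment; what a row does not reach only later rows make up. A row lasts 1/8 s, in which the tool goes at most 62.5 mm and 10.7 degrees, less where a joint would pass 70% of its speed; a pose out of reach is approached as far as the arm can. A call with a gripper value outside its range is refused whole. "fingers" is the opening, from -1 (shut) to 1 (fully open), set as the call begins (left out, the last holds). The fingers move at their own pace and stop on an object; "grip_force" is the grip in N (left out, the last holds). Time passes only in rows, so rows that repeat a pose let the fingers close. It gives the time, the measured TCP pose, the force and the opening at its end, in the units of the state.
- read_state(): the state, without advancing time (a new reading comes with each control period).
- read_camera(name): name is "scene" or "top"; returns (picture, depth): 400x640x3 uint8, red, green, blue; 400x640 float32, m along the optical axis (not along the pixel's ray), 0 where there is no reading.
- camera_params(name): a dict with "mtx" (3x3 intrinsics, pixels), "position" and "attitude" of the camera in the world. Camera axes: x right, y down, z forward; pixel columns grow to the right and rows downward; lengths in m; the calibration is good to about 2 mm. A picture is of the moment at which its call begins. camera_params takes no time and is no camera call.
- sign_off(): hands the job in, once; it reports no verdict.
Trained networks look in the newest picture that a camera, given by its name, has taken for a name from the list of things; names that differ only in an ending like _2 or _b are one class to them, and where a whole thing is asked for, a point or a joint stands for the part that bears it (a point fixed in the world has none). Each returns a list of dicts, best first, with "p" (0 to 1); they miss things now and then, are a little off and sometimes report something else, mostly with a low value. They report only what shows in the picture. A call takes as long as a camera call. They do not tell look-alikes from the thing itself.
- regions_of(thing, camera): "region" (400x640 bool, what is visible of it).
- pinpoint(thing, camera): "xyz" ([x, y, z] in m, in world coordinates, good to about 4 mm: a listed point, or the origin of a listed thing).
The state is a dict: "time_s": time; "joint_positions": joint angles; "joint_vel": joint speeds; "tau": joint torques, N m; "tool_pos": TCP position; "eef_rot": TCP orientation; "ft_force": force on the tool from outside, world axes, zero at the start; "wrist_torque": the same for the moment, N m; "opening": finger opening in m.
Only numpy, scipy, OpenCV 4.12 (cv2) and the standard library are available. Lean on these libraries where they do the work, as an engineer would, in place of code of your own. Each camera call takes 0.05 s, during which the arm holds its last target.

## Task

The printed fitting in the plywood case has room to slide about. Lever the snapped-shut lid off its catches with the scraper's blade in the notch, swing the lid fully open, and lay the scraper back flat on the bench. Then put the foam brick that fits the gap upright into the empty pocket, right down to the floor, and leave the lid open, the fitting where it lies, and the other brick, the jar, the brush and the bracket undisturbed.

Things in the scene. Friction and masses are not known exactly. Their poses are not given: they have to be found in the camera images.
- case: Plywood transit case, fixed on a rubber mat. 150 mm deep (its x), 200 mm wide (y), wall tops 83 mm up, lid top 92.5 mm; walls 10 mm thick. Origin on the bench under its centre, z up. Front face (x = -75 mm) has the pry notch and faces world -y, turned 10 to 40 degrees towards +x; hinges at x = +75 mm. Inside: the fitting in foam from y = -90 to +44 mm (nothing higher than 66 mm), the empty pocket at the +y end.
- notch (a point): Centre of the sill of the pry notch at the front wall's outer face, 76 mm up; axes as the case's. The notch is a slot through the 10 mm front wall right under the lid: 80 mm wide (case y), 7.5 mm high from sill to lid underside; behind it the case is hollow at that height. The blade goes in along case +x; the sill is the fulcrum.
- lid (a joint): Lid angle, rad: 0 shut, 1.8 at the stop (just past upright); above 1.55 is fully open. Lid 150 x 200 x 9 mm, 0.16 kg, flush with the case all round. Two spring ball catches at the front hold it: about 12 to 16 N upward at the front edge frees it after some 6 mm of rise (0.04 rad). Then a friction hinge (2 to 3 N at the front edge) keeps it wherever it is left.
- lid_edge (a point): Middle of the lid's lower front edge (directly above the notch when shut); moves with the lid.
- hinge_line (a point): Middle of the hinge axis, 83.5 mm above the bench; the axis runs along case y, 150 mm from the lid's front edge.
- pocket (a point): Centre of the floor of the empty pocket, 11 mm up; axes as the case's. The pocket is 46 mm long in case y, from the fitting's flange (top 61 mm up) to the case's end wall (83 mm), and 62 mm in case x, between two low foam pads (tops 44 mm up); above the pads it is open to the full inner depth of 130 mm.
- fitting: Dark grey printed pipe fitting, 0.3 kg, lying loose in the foam bed: two square flanges (100 x 8 x 50 mm) 112 mm apart on a tube along its y axis, with a short upright port. Origin: underside centre, 17 mm to the -y side of the case's centre.
- scraper: Stiff scraper lying flat, 0.1 to 0.16 kg: wooden handle 26 mm wide, 22 mm thick, x from -80 to +10 mm, then a 16 mm bolster, then a flat steel blade 36 mm wide, 2.5 mm thick, to x = +102 mm, its mid-plane 11 mm above the underside. Origin: underside of the handle at the grip point near the balance; x points to the blade tip, z up.
- blade_tip (a point): Middle of the scraper's blade edge, 102 mm ahead of its origin and 11 mm above the underside.
- brick: White packing foam brick 55 x 40 x 62 mm (its x, y, height), 30 g, standing upright on the bench; the one that fits the pocket (its 40 mm along the 46 mm, its 55 mm along the 62 mm; it then stands 10 mm below the wall tops). Origin: underside centre.
- thin_brick: White packing foam brick 55 x 26 x 62 mm, standing on the bench: too thin for the gap. Origin: underside centre.
- jar: Small closed jar, 56 mm across, 70 mm tall. Origin: underside centre.
- brush: Flat paint brush lying on the bench, about 180 mm long, 34 mm wide, 14 mm thick, bristles to +x. Origin: underside, at the ferrule.
- bracket: Dark grey printed angle bracket, 50 x 60 x 58 mm, standing on the bench. Origin: underside centre.
Not all that is in view belongs to the job. Leave any pink look-alike of the brick alone. Of the things that look like the scraper, take the one that is nearest to the robot's base at the start.

How it is judged:
On the way, in this order (a step that is already met when the one before it is completed fails the run):
1. the lid is levered off its catches with the scraper: it stands 0.05 to 0.6 rad open while the scraper bears on the case or lid (value of joint lid between 0.05 and 0.6 rad and contact force between scraper and case above 0.3 N), for 0.05 s.
2. the lid is fully open (above 1.55 rad) (value of joint lid above 1.55 rad), for 0.1 s.
At the end, for the whole second after the job is handed in: Lid still open above 1.55 rad; the 40 mm brick at rest in the pocket, upright (0.1 rad), within 8 mm of its centre in x and y, turned under 0.2 rad from the case, underside within 4 mm of the floor; scraper at rest flat on the bench (handle and blade tip under 30 mm high) (value of joint lid above 1.55 rad and x of brick in the frame of pocket between -0.008 and 0.008 m and y of brick in the frame of pocket between -0.008 and 0.008 m and z of brick in the frame of pocket below 0.004 m and angle between brick's own z axis and vertical below 0.1 rad and angle between the y axis of brick and the y axis of case, either way round below 0.2 rad and linear speed of each of brick, scraper below 0.02 m/s and height (world z) of each of scraper, blade_tip below 0.03 m); the robot touches nothing.
It fails at once if the fitting is shifted more than 12 mm (distance of fitting from where it was at the start of the episode above 0.012 m).
It fails at once if the thin brick, the jar, the brush or the bracket is moved more than 30 mm (distance of any of thin_brick, jar, brush, bracket from where it was at the start of the episode above 0.03 m).
It also fails if it takes over 67 s, if anything falls off the work surface, if the arm or the gripper's body presses on something with over 40 N, if the wrist force passes 120 N, or if a joint passes its speed limit or range.

## Working session

There is one attempt and no reset: what is moved stays moved. The work goes in short steps, Python scripts to look and compute and a tool call to move; the robot and the scene stay as the last step left them, time stands still between calls to the robot, and variables do not carry over. Pictures are saved under pics/ and viewed, and the job is handed in when it is done.

Besides the shell and the picture viewer there is one more tool, called after "Call:" as a command line: name --argument value ..., lists and objects as JSON in quotes. step_arm: Moves the arm, as the interface text tells. Its arguments: {"type":"object","properties":{"moves":{"type":"array","items":{"type":"array","items":{"type":"array","items":{"type":"number"}}}},"fingers":{"type":"number"},"grip_force":{"type":"number"}},"required":["moves"]}

```bash
ls; mkdir -p pics
python3 - <<'E'
from cell import *
import cv2,numpy as np
s=read_state()
for k,v in s.items(): print(k,np.round(v,4))
for c in ("scene","top"):
    im,d=read_camera(c)
    cv2.imwrite(f"pics/{c}0.png",im[:,:,::-1]); np.save(f"pics/{c}0.npy",d)
    p=camera_params(c); print(c,p)
E
```

```text
pics
time_s 0.0
joint_positions [ 1.0658  0.3339  0.0399  1.4663 -0.0134  1.3433 -0.0585]
joint_vel [ 0.0001 -0.0012  0.0005 -0.0011 -0.0015 -0.0003 -0.0004]
tau [ 3.00000e-04 -6.58564e+01  1.36530e+00 -4.05565e+01  1.68000e-02
  1.25000e-02 -0.00000e+00]
tool_pos [ 0.2565 -0.597   0.4038]
eef_rot [ 9.795e-01  2.015e-01 -2.000e-04 -8.000e-04]
ft_force [ 0.274   0.8831 -0.359 ]
wrist_torque [-0.0153 -0.0368  0.006 ]
opening 0.0849
scene {'mtx': array([[514.23497957,   0.        , 320.92232709],
       [  0.        , 514.23497957, 205.0171007 ],
       [  0.        ,   0.        ,   1.        ]]), 'position': array([1.66419977, 0.23895699, 1.18139409]), 'attitude': array([ 0.584108  ,  0.71448388, -0.29940351, -0.24225641])}
top {'mtx': array([[385.1173807 ,   0.        , 320.58350766],
       [  0.        , 385.1173807 , 198.59333885],
       [  0.        ,   0.        ,   1.        ]]), 'position': array([0.40544702, 0.04697066, 1.05341409]), 'attitude': array([-0.68896744,  0.71690788, -0.07481789,  0.07595555])}
```

View pics/scene0.png

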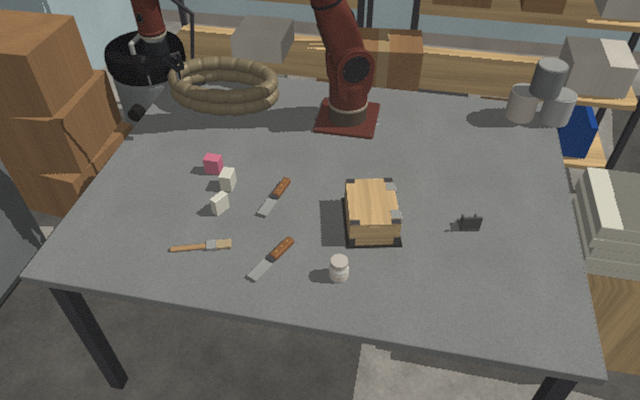

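View pics/top0.png

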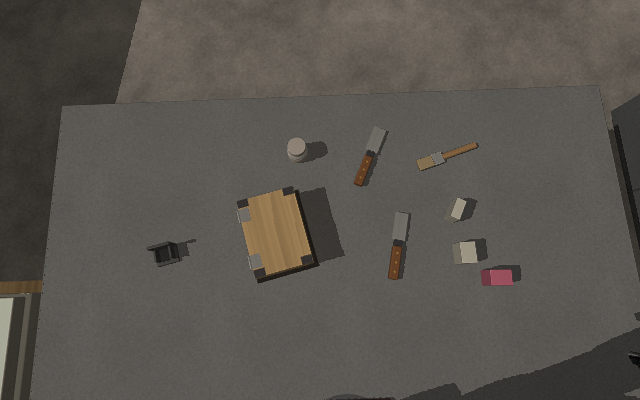

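Run:
```python
from cell import *
import cv2,numpy as np
for c in ("top","scene"):
  for t in ("case","notch","lid_edge","hinge_line","pocket","scraper","blade_tip","brick","thin_brick","jar","brush","bracket"):
    print(c,t,[(round(float(r["p"]),2),np.round(r["xyz"],3).tolist()) for r in pinpoint(t,c)])
print(read_state()["time_s"])
```

```text
top case [(0.73, [0.539, 0.157, 0.001])]
top notch [(0.71, [0.471, 0.151, 0.006]), (0.69, [0.553, 0.09, 0.074])]
top lid_edge [(0.64, [0.557, 0.089, 0.08])]
top hinge_line [(0.64, [0.52, 0.236, 0.084])]
top pocket [(0.94, [0.472, 0.153, 0.008]), (0.35, [0.589, -0.186, 0.009])]
top scraper [(0.96, [0.739, -0.095, 0.002]), (0.92, [0.488, -0.154, 0.003])]
top blade_tip [(0.72, [0.835, -0.136, 0.012]), (0.65, [0.587, -0.181, 0.011])]
top brick [(0.74, [0.472, -0.325, -0.002]), (0.66, [0.399, -0.404, 0.003])]
top thin_brick [(0.75, [0.578, -0.321, -0.004]), (0.48, [0.74, -0.301, -0.001])]
top jar [(0.87, [0.77, 0.102, 0.002]), (0.47, [0.47, -0.327, -0.002])]
top brush [(0.91, [0.741, -0.305, -0.002])]
top bracket [(0.73, [0.495, 0.465, -0.001])]
scene case [(0.96, [0.536, 0.165, 0.002])]
scene notch [(0.62, [0.552, 0.091, 0.077]), (0.37, [0.489, 0.465, -0.002])]
scene lid_edge [(0.65, [0.556, 0.091, 0.084])]
scene hinge_line [(0.69, [0.521, 0.233, 0.082]), (0.48, [0.537, 0.167, 0.0])]
scene pocket []
scene scraper [(0.59, [0.739, -0.093, -0.002]), (0.29, [0.556, 0.094, 0.079])]
scene blade_tip [(0.93, [0.837, -0.137, 0.012]), (0.82, [0.588, -0.176, 0.01]), (0.47, [0.466, -0.329, -0.001])]
scene brick [(0.82, [0.402, -0.408, -0.001]), (0.61, [0.468, -0.329, -0.0]), (0.24, [0.555, 0.093, 0.075])]
scene thin_brick [(0.9, [0.58, -0.317, 0.003])]
scene jar [(0.85, [0.77, 0.106, -0.002])]
scene brush [(0.88, [0.741, -0.302, 0.0])]
scene bracket [(0.78, [0.492, 0.464, 0.001]), (0.38, [0.587, -0.175, 0.012])]
1.3
```

The true scraper candidates are the two look-alikes at top px (396,262) and (364,168). The one nearest the base is (396,262), about 0.51 m away against 0.74 m. The brick candidates are white at (466,252), the thin one at (459,209) and pink at (497,277). I choose the wide white one at (466,252). Next I measure the poses and check a crop.

```bash
cat > h.py <<'E'
from cell import *
import cv2,numpy as np
from scipy.spatial.transform import Rotation as R
def cloud(c,d):
    p=camera_params(c);K=p["mtx"];v,u=np.mgrid[:d.shape[0],:d.shape[1]]
    X=np.stack([(u-K[0,2])/K[0,0]*d,(v-K[1,2])/K[1,1]*d,d],-1)
    return X@R.from_quat(p["attitude"]).as_matrix().T+p["position"]
def proj(c,P):
    p=camera_params(c);q=R.from_quat(p["attitude"]).inv().apply(np.atleast_2d(P)-p["position"])
    return (q@p["mtx"].T)[:,:2]/q[:,2:]
def rect(P):
    r=cv2.minAreaRect((P[:,:2]*1000).astype(np.float32));return r
E
python3 - <<'E'
from h import *
d=np.load("pics/top0.npy");im=cv2.imread("pics/top0.png");P=cloud("top",d)
def sel(cx,cy,r,z0,z1):
    m=(np.hypot(P[...,0]-cx,P[...,1]-cy)<r)&(P[...,2]>z0)&(P[...,2]<z1)&(d>0);return P[m]
for n,a in dict(lid=(.537,.163,.16,.085,.1),brick=(.47,-.327,.05,.054,.07),thin=(.578,-.32,.05,.054,.07),pink=(.4,-.406,.06,.054,.07),scr=(.50,-.16,.14,.006,.05),handle=(.47,-.15,.1,.017,.05)).items():
    q=sel(*a);print(n,len(q),np.round(q.mean(0),4),[np.round(x,1) for x in rect(q)])
q=sel(.5,-.16,.14,.006,.05); c=q[:,:2].mean(0);print("axis",np.linalg.svd(q[:,:2]-c,full_matrices=False)[2][0])
d2=np.load("pics/scene0.npy");P2=cloud("scene",d2)
for n,a in dict(lid=(.537,.163,.16,.085,.1),brick=(.47,-.327,.05,.054,.07)).items():
    m=(np.hypot(P2[...,0]-a[0],P2[...,1]-a[1])<a[2])&(P2[...,2]>a[3])&(P2[...,2]<a[4]);q=P2[m];print("s",n,len(q),np.round(q.mean(0),4),[np.round(x,1) for x in rect(q)])
cv2.imwrite("pics/crop0.png",cv2.resize(im[180:310,360:540],None,fx=4,fy=4,interpolation=cv2.INTER_CUBIC))
E
```

```text
lid 4780 [0.5343 0.1654 0.0928] [array([536.1, 168.1]), array([201. , 156.5]), np.float64(13.7)]
brick 354 [ 0.4663 -0.3258  0.0611] [array([ 466.7, -326.3]), array([54.7, 41.8]), np.float64(1.7)]
thin 219 [ 0.5803 -0.3134  0.0609] [array([ 581. , -314.3]), array([26.5, 55.3]), np.float64(63.9)]
pink 368 [ 0.4013 -0.4001  0.0611] [array([ 400.6, -401.1]), array([56.9, 39.7]), np.float64(87.6)]
scr 778 [ 0.4991 -0.1566  0.0162] [array([ 469.8, -178.7]), array([116.1, 215.9]), np.float64(70.4)]
handle 347 [ 0.4548 -0.147   0.0211] [array([ 474.9, -152. ]), array([ 26.7, 139.3]), np.float64(76.9)]
axis [-0.97362468  0.2281556 ]
s lid 2400 [0.5463 0.1636 0.0931] [array([538.4, 164.2]), array([208.6, 156.8]), np.float64(13.4)]
s brick 164 [ 0.4731 -0.3297  0.0618] [array([ 469.5, -329.9]), array([63.2, 40.9]), np.float64(1.6)]
```

View pics/crop0.png

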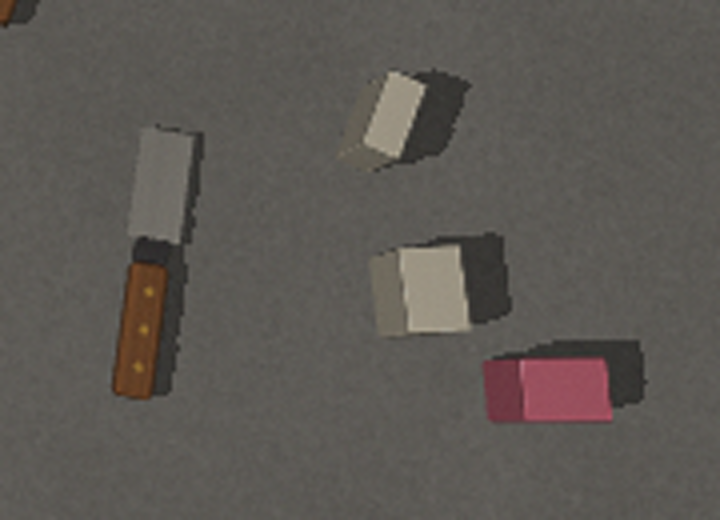

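The crop shows the nearest scraper with its handle at crop (140,330) and its blade pointing up. The wide white brick is at (435,288), with its 55 mm side along the image vertical. The other two are the thin brick at (395,110) and the pink one at (565,390). All the sizes agree.

```bash
cat >> h.py <<'E'
def down(yaw,pitch=0):
    # tool x at world yaw (deg), tool z down; pitch>0: tool x (blade) tilts up
    Rz=R.from_euler('z',yaw,degrees=True)*R.from_euler('x',180,degrees=True)
    return Rz*R.from_euler('y',pitch,degrees=True)
def rel(pos,rot):
    s=read_state();Q=R.from_quat(s["eef_rot"])
    dp=Q.inv().apply(np.array(pos)-s["tool_pos"]);w=(Q.inv()*rot).as_rotvec()
    return [round(float(a),4) for a in dp]+[round(float(a),4) for a in w]
def st():
    s=read_state();Q=R.from_quat(s["eef_rot"]).as_matrix()
    print("t",round(s["time_s"],2),"p",np.round(s["tool_pos"],4),"x",np.round(Q[:,0],3),"z",np.round(Q[:,2],3),"f",np.round(s["ft_force"],1),"open",round(s["opening"],4),"q",np.round(s["joint_positions"],2))
E
python3 - <<'E'
from h import *
r=down(0,10).as_matrix();print(r.round(2))
print(rel([.4635,-.148,.25],down(-13.2)));st()
E
```

```text
[[ 0.98  0.    0.17]
 [ 0.   -1.   -0.  ]
 [ 0.17  0.   -0.98]]
[0.3674, -0.331, 0.1547, -0.0001, -0.0, 0.6361]
t 1.3 p [ 0.2565 -0.5972  0.4047] x [0.919 0.395 0.   ] z [ 0.  0. -1.] f [0.2 0.8 0.3] open 0.0854 q [ 1.07  0.33  0.04  1.47 -0.01  1.34 -0.06]
```

Call:
step_arm --moves '[[[0.367,-0.331,0.155,0,0,0.636],[0.367,-0.331,0.155,0,0,0.636],[0.367,-0.331,0.155,0,0,0.636],[0.367,-0.331,0.155,0,0,0.636],[0.367,-0.331,0.155,0,0,0.636],[0.367,-0.331,0.155,0,0,0.636],[0.367,-0.331,0.155,0,0,0.636],[0.367,-0.331,0.155,0,0,0.636],[0.367,-0.331,0.155,0,0,0.636],[0.367,-0.331,0.155,0,0,0.636],[0.367,-0.331,0.155,0,0,0.636],[0.367,-0.331,0.155,0,0,0.636]]]' --fingers 0.2 --grip_force 100

```text
time_s: 2.8
tool_pos: [0.4628, -0.1496, 0.2501]
eef_rot: [0.993, -0.116, 0.0, 0.0]
ft_force: [0.1, 0.3, 0.1]
opening: 0.051
```

Run:
```python
from h import *
st();print(rel([.4635,-.148,.177],down(-13.2)))
im,d=read_camera("top");cv2.imwrite("pics/top1.png",im[100:330,280:560,::-1].repeat(2,0).repeat(2,1))
```

```text
t 2.8 p [ 0.4628 -0.1496  0.2501] x [ 0.973 -0.23   0.001] z [ 0.    -0.001 -1.   ] f [0.1 0.3 0.1] open 0.051 q [ 0.45  0.16 -0.25  2.02  0.05  0.96 -1.62]
[0.0003, -0.0018, 0.0731, 0.0004, -0.0006, -0.0022]
```

View pics/top1.png

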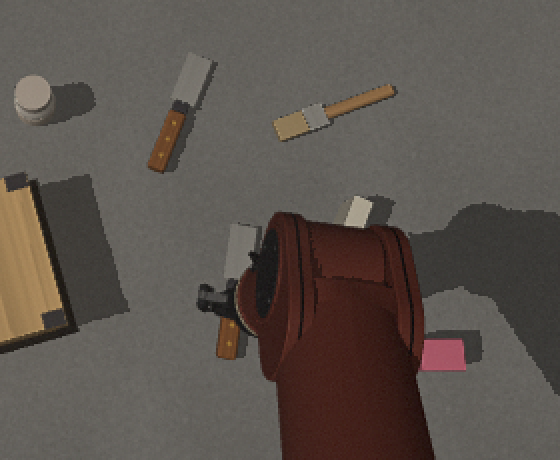

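The gripper is above the chosen scraper, whose handle is at (228,335) and blade at (242,245). I descend and grip it.

Call:
step_arm --moves '[[[0,-0.002,0.04,0,0,0],[0,-0.002,0.066,0,0,0],[0,-0.002,0.073,0,0,0],[0,-0.002,0.073,0,0,0]]]'

```text
time_s: 3.35
tool_pos: [0.4633, -0.1479, 0.1774]
eef_rot: [0.993, -0.116, 0.0, 0.0]
ft_force: [-0.1, 0.2, 0.9]
opening: 0.0514
```

Call:
step_arm --moves '[[[0,0,0,0,0,0],[0,0,0,0,0,0],[0,0,0,0,0,0],[0,0,0,0,0,0],[0,0,0,0,0,0],[0,0,-0.06,0,0,0],[0,0,-0.12,0,0,0],[0,0,-0.14,0,0,0],[0,0,-0.14,0,0,0]]]' --fingers -1 --grip_force 100

```text
time_s: 4.47
tool_pos: [0.4637, -0.148, 0.3195]
eef_rot: [0.993, -0.116, 0.002, 0.001]
ft_force: [0.3, -0.0, -1.5]
opening: 0.0237
```

Run:
```python
from h import *
st()
for c in ("scene","top"):
    im,d=read_camera(c);cv2.imwrite(f"pics/{c}2.png",im[:,:,::-1]);np.save(f"pics/{c}2.npy",d)
    for t in ("scraper","blade_tip"):
        print(c,t,[(round(float(r["p"]),2),np.round(r["xyz"],3).tolist()) for r in pinpoint(t,c)])
```

```text
t 4.47 p [ 0.4637 -0.148   0.3195] x [ 0.973 -0.231  0.005] z [ 0.004 -0.002 -1.   ] f [ 0.3 -0.  -1.5] open 0.0237 q [ 0.46  0.08 -0.26  1.95  0.02  1.11 -1.61]
scene scraper [(0.9, [0.487, -0.156, 0.141]), (0.62, [0.741, -0.091, 0.001])]
scene blade_tip [(0.9, [0.589, -0.178, 0.151]), (0.83, [0.837, -0.139, 0.011]), (0.22, [0.553, 0.094, 0.08])]
top scraper [(0.84, [0.735, -0.092, 0.001])]
top blade_tip [(0.89, [0.585, -0.182, 0.143]), (0.58, [0.835, -0.137, 0.013])]
```

View pics/scene2.png

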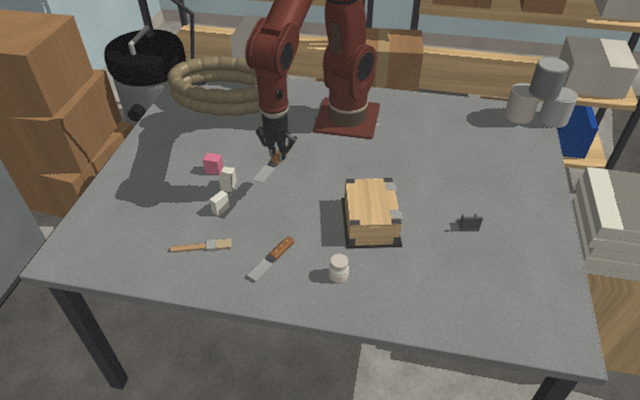

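Run:
```python
from h import *
s=read_state();Q=R.from_quat(s["eef_rot"])
for c in ("scene","top"):
    d=np.load(f"pics/{c}2.npy");P=cloud(c,d)
    q=Q.inv().apply((P-s["tool_pos"]).reshape(-1,3));q=q[(d.ravel()>0)]
    m=(q[:,0]>.05)&(q[:,0]<.14)&(abs(q[:,1])<.04)&(q[:,2]>.14)&(q[:,2]<.2);b=q[m]
    print(c,m.sum(),b.min(0).round(4),b.max(0).round(4))
    b=b[(b[:,0]>.06)&(b[:,0]<.12)]
    A=np.c_[b[:,0],b[:,1],np.ones(len(b))];k=np.linalg.lstsq(A,b[:,2],rcond=None)[0]
    print(" plane",k.round(4),"at .09",(k[0]*.09+k[2]).round(4),"at tip",(k[0]*.127+k[2]).round(4))
```

```text
scene 219 [ 0.0502 -0.0177  0.1553] [0.1301 0.0224 0.1701]
 plane [ 0.0115 -0.007   0.1615] at .09 0.1626 at tip 0.163
top 381 [ 0.0503 -0.0193  0.1622] [0.1237 0.0176 0.1726]
 plane [0.0056 0.0088 0.1669] at .09 0.1674 at tip 0.1676
```

Run:
```python
from h import *
print(rel([.5935,-.0704,.32],down(103.5)))
```

```text
[0.1092, -0.1054, -0.0041, -0.0019, 0.0012, -2.0394]
```

Call:
step_arm --moves '[[[0.109,-0.105,-0.004,-0.002,0.001,-2.039],[0.109,-0.105,-0.004,-0.002,0.001,-2.039],[0.109,-0.105,-0.004,-0.002,0.001,-2.039],[0.109,-0.105,-0.004,-0.002,0.001,-2.039],[0.109,-0.105,-0.004,-0.002,0.001,-2.039],[0.109,-0.105,-0.004,-0.002,0.001,-2.039],[0.109,-0.105,-0.004,-0.002,0.001,-2.039],[0.109,-0.105,-0.004,-0.002,0.001,-2.039],[0.109,-0.105,-0.004,-0.002,0.001,-2.039],[0.109,-0.105,-0.004,-0.002,0.001,-2.039],[0.109,-0.105,-0.004,-0.002,0.001,-2.039],[0.109,-0.105,-0.004,-0.002,0.001,-2.039],[0.109,-0.105,-0.004,-0.002,0.001,-2.039],[0.109,-0.105,-0.004,-0.002,0.001,-2.039]]]'

```text
time_s: 6.52
tool_pos: [0.5932, -0.0708, 0.3197]
eef_rot: [0.62, 0.785, -0.0, -0.0]
ft_force: [0.9, -0.3, -2.1]
opening: 0.0237
```

Run:
```python
from h import *
st()
print(rel([.5935,-.0704,.2461],down(103.5)))
```

```text
t 6.53 p [ 0.5932 -0.0708  0.3197] x [-0.231  0.973 -0.   ] z [-0. -0. -1.] f [ 0.9 -0.3 -2.1] open 0.0237 q [ 0.53  0.35 -0.59  1.68  0.21  1.18  0.12]
[0.0003, 0.0004, 0.0736, -0.0003, 0.0001, -0.0024]
```

Call:
step_arm --moves '[[[0,0,0.04,0,0,0],[0,0,0.074,0,0,0],[0,0,0.074,0,0,0],[0,0,0.074,0,0,0]]]'

```text
time_s: 7.02
tool_pos: [0.5938, -0.0706, 0.2471]
eef_rot: [0.62, 0.784, 0.0, 0.001]
ft_force: [0.1, 0.3, -0.2]
opening: 0.0237
```

Run:
```python
from h import *
st()
print(rel([.5713,.022,.2461],down(103.5)))
s=read_state();Q=R.from_quat(s["eef_rot"])
for c in ("scene","top"):
    im,d=read_camera(c);np.save(f"pics/{c}3.npy",d)
    P=cloud(c,d)
    print(c,[(round(float(r["p"]),2),np.round(r["xyz"],3).tolist()) for t in ("blade_tip","notch","lid_edge") for r in pinpoint(t,c)])
    q=Q.inv().apply((P-s["tool_pos"]).reshape(-1,3));q=q[(d.ravel()>0)]
    b=q[(q[:,0]>.07)&(q[:,0]<.12)&(abs(q[:,1])<.014)&(q[:,2]>.14)&(q[:,2]<.2)]
    print(len(b),np.median(b,0).round(4))
    m=(np.hypot(P[...,0]-.537,P[...,1]-.165)<.16)&(P[...,2]>.085)&(P[...,2]<.1)&(d>0);print("lid z",np.median(P[m][:,2]),[np.round(x,1) for x in rect(P[m])])
    v,u=(200,330) if c=="scene" else (200,310)
    uv=proj(c,[.57,.06,.08])[0].astype(int);a,b_=max(uv[1]-60,0),max(uv[0]-80,0)
    cv2.imwrite(f"pics/{c}3.png",cv2.resize(im[a:a+120,b_:b_+160,::-1],None,fx=5,fy=5))
    print(b_,a)
```

```text
t 7.03 p [ 0.5938 -0.0706  0.2471] x [-0.231  0.973 -0.   ] z [ 0.001 -0.    -1.   ] f [ 0.1  0.3 -0.2] open 0.0237 q [ 0.51  0.42 -0.57  1.75  0.26  1.05  0.08]
[0.0953, -0.0005, 0.0009, 0.0011, 0.0004, -0.0028]
scene [(0.78, [0.57, 0.052, 0.078]), (0.61, [0.835, -0.137, 0.008]), (0.87, [0.552, 0.094, 0.074]), (0.74, [0.554, 0.091, 0.083])]
102 [9.460e-02 1.000e-04 1.667e-01]
lid z 0.09326513532103808 [array([546.2, 129.4]), array([210. , 229.8]), np.float64(13.5)]
256 146
top [(0.73, [0.568, 0.043, 0.076]), (0.57, [0.834, -0.137, 0.01]), (0.93, [0.553, 0.089, 0.076]), (0.22, [0.58, -0.319, 0.003]), (0.95, [0.557, 0.089, 0.082])]
205 [0.095  0.0003 0.1673]
lid z 0.09283785597131555 [array([536.2, 168. ]), array([200.7, 156.2]), np.float64(13.7)]
235 156
```

View pics/scene3.png

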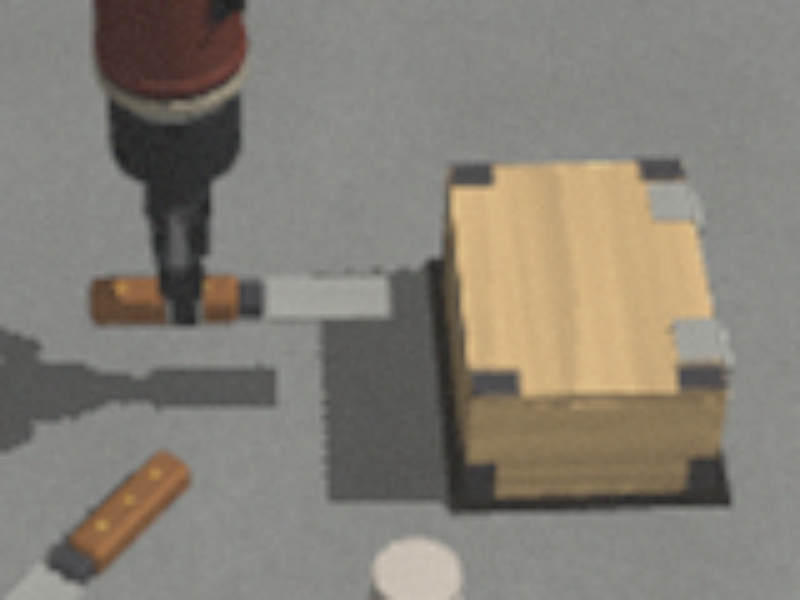

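View pics/top3.png

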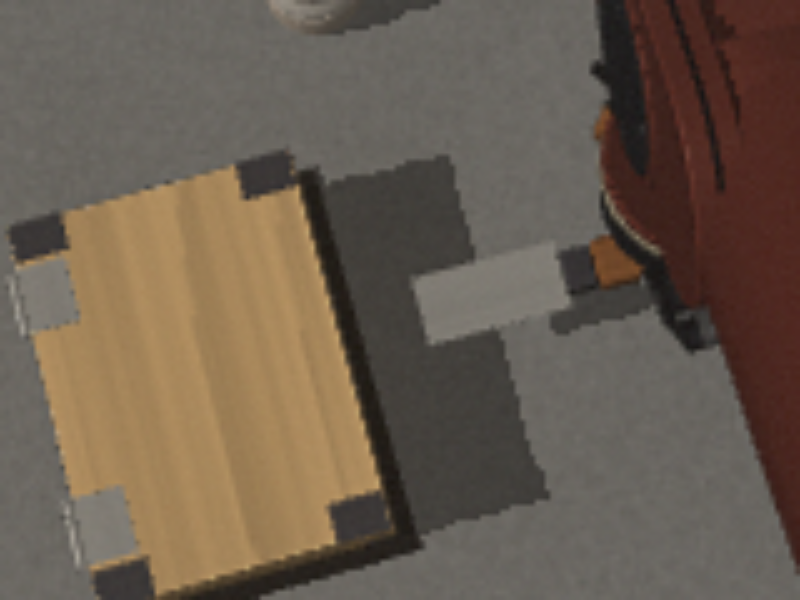

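Both views show the blade level, in line with the notch and about 40 mm short of the front face. Blade height from depth is 78.5 to 80.7 mm, against a slot of 76 to 83.5 mm. I insert gently first.

Call:
step_arm --moves '[[[0.015,0,0,0,0,0],[0.03,0,0,0,0,-0.003],[0.04,0,0,0,0,-0.003],[0.046,0,0,0,0,-0.003],[0.052,0,0,0,0,-0.003],[0.052,0,0,0,0,-0.003]]]'

```text
time_s: 8.18
tool_pos: [0.5812, -0.0199, 0.2461]
eef_rot: [0.619, 0.786, -0.0, 0.0]
ft_force: [-0.5, 0.1, -1.3]
opening: 0.0236
```

Run:
```python
from h import *
st()
```

```text
t 8.18 p [ 0.5812 -0.0199  0.2461] x [-0.234  0.972 -0.   ] z [ 0. -0. -1.] f [-0.5  0.1 -1.3] open 0.0236 q [ 0.45  0.4  -0.59  1.79  0.25  1.04 -0.  ]
```

No contact. I push on to about 57 mm deep.

Call:
step_arm --moves '[[[0.012,0,0,0,0,0],[0.024,0,0,0,0,0],[0.034,0,0,0,0,0],[0.044,0,0,0,0,0],[0.044,0,0,0,0,0]]]'

```text
time_s: 8.8
tool_pos: [0.5708, 0.0241, 0.2462]
eef_rot: [0.618, 0.786, 0.0, 0.0]
ft_force: [0.1, 1.0, -1.2]
opening: 0.0237
```

Run:
```python
from h import *
st()
# lever about sill outer edge S; target pitches
u=np.array([-.2334,.9724,0]);S=np.array([.5545,.092,.076])
s=read_state();p0=np.array(s["tool_pos"]);Q0=R.from_quat(s["eef_rot"])
# blade underside to be on the sill: first lower
lo=p0[2]-.1664-.00125-.076;print("gap under blade",lo)
p1=p0-[0,0,lo]
ax=np.cross(u,[0,0,1]) 
for a in (0,4,8,12,16,20):
    r=R.from_rotvec(np.radians(a)*ax);p=S+r.apply(p1-S);q=r*Q0
    print(a,rel(p,q), (r.apply(u)).round(2))
im,d=read_camera("scene");cv2.imwrite("pics/scene4.png",cv2.resize(im[140:270,250:420,::-1],None,fx=4,fy=4))
```

```text
t 8.8 p [0.5708 0.0241 0.2462] x [-0.236  0.972 -0.   ] z [ 0. -0. -1.] f [ 0.1  1.  -1.2] open 0.0237 q [ 0.39  0.38 -0.61  1.81  0.25  1.03 -0.08]
gap under blade 0.0025897256472563884
0 [0.0, -0.0, 0.0026, 0.0, 0.0, 0.0] [-0.23  0.97  0.  ]
4 [-0.0115, -0.0, 0.0079, -0.0002, 0.0698, 0.0] [-0.23  0.97  0.07]
8 [-0.0227, -0.0001, 0.0139, -0.0004, 0.1396, 0.0001] [-0.23  0.96  0.14]
12 [-0.0333, -0.0001, 0.0208, -0.0005, 0.2094, 0.0001] [-0.23  0.95  0.21]
16 [-0.0435, -0.0001, 0.0283, -0.0007, 0.2793, 0.0001] [-0.22  0.93  0.28]
20 [-0.0531, -0.0002, 0.0366, -0.0009, 0.3491, 0.0002] [-0.22  0.91  0.34]
```

View pics/scene4.png

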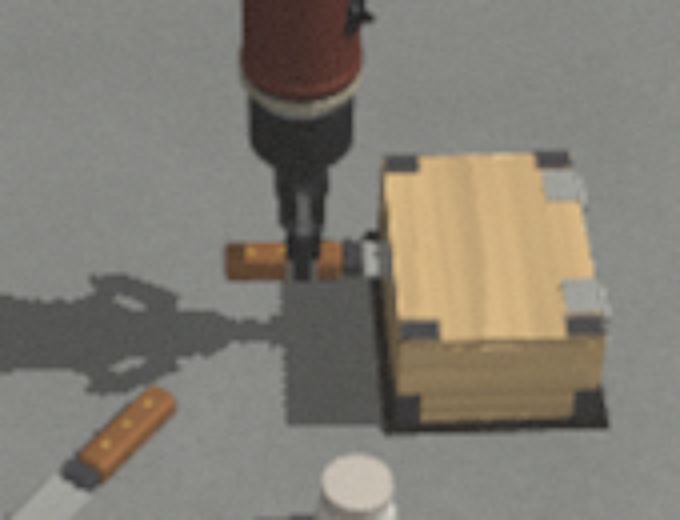

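The blade is in the notch, at picture (372,255). I lever about the sill.

Call:
step_arm --moves '[[[0,0,0.0026,0,0,0],[-0.0058,0,0.005,0,0.035,0],[-0.0115,0,0.0079,0,0.07,0],[-0.017,0,0.011,0,0.105,0],[-0.0227,0,0.0139,0,0.14,0],[-0.0227,0,0.0139,0,0.14,0]]]'

```text
time_s: 9.6
tool_pos: [0.5768, 0.001, 0.234]
eef_rot: [0.617, 0.784, 0.044, -0.055]
ft_force: [-5.7, 0.7, 16.4]
opening: 0.0236
```

```bash
cat > lidang.py <<'E'
from h import *
def lid(c="top",tag=None):
    im,d=read_camera(c);P=cloud(c,d)
    if tag: cv2.imwrite(f"pics/{tag}.png",cv2.resize(im[100:320,180:460,::-1] if c=="top" else im[100:290,220:480,::-1],None,fx=2.8,fy=2.8))
    C=np.array([.537,.165]);u=np.array([-.2334,.9724]);v=np.array([-.9724,-.2334])
    X=(P[...,:2]-C)@u;Y=(P[...,:2]-C)@v;Z=P[...,2]
    hsv=cv2.cvtColor(im,cv2.COLOR_RGB2HSV)
    m=(d>0)&(abs(Y)<.09)&(X>-.09)&(X<.14)&(Z>.085)&(hsv[...,1]>60)&(hsv[...,0]<25)
    if m.sum()<50: print(c,"few",m.sum());return
    b=np.c_[X[m],Z[m]];mu=np.median(b,0)
    b=b[(X[m]<.07)] if (X[m]<.07).sum()>200 else b
    mu=b.mean(0);w=np.linalg.svd(b-mu,full_matrices=False)[2][0]
    a=np.arctan2(w[1],-w[0]); print(c,m.sum(),"lid ang",round(float(a%np.pi),3),"zmax",b[:,1].max().round(3),"mean",mu.round(3))
E
python3 - <<'E'
from lidang import *
st();lid("top");lid("scene","s5")
# continue table
u=np.array([-.2334,.9724,0]);S=np.array([.5545,.092,.076]);ax=np.cross(u,[0,0,1])
p0=np.array([.5708,.0241,.2436]);Q0=R.from_quat([.618,.786,0,0])
for a in (8,10,12,14,16,18,20):
    r=R.from_rotvec(np.radians(a)*ax);print(a,rel(S+r.apply(p0-S),r*Q0))
E
```

```text
t 9.6 p [0.5768 0.001  0.234 ] x [-0.232  0.963  0.14 ] z [-0.031  0.136 -0.99 ] f [-5.7  0.7 16.4] open 0.0236 q [ 0.49  0.43 -0.64  1.79  0.13  1.02  0.06]
top 3827 lid ang 0.013 zmax 0.1 mean [-0.006  0.094]
scene 1836 lid ang 0.016 zmax 0.103 mean [-0.009  0.095]
8 [0.0008, -0.0004, 0.0017, 0.0013, 0.0004, -0.0009]
10 [-0.005, -0.0004, 0.0043, 0.0012, 0.0353, -0.0009]
12 [-0.0107, -0.0004, 0.007, 0.0011, 0.0703, -0.0009]
14 [-0.0163, -0.0004, 0.01, 0.001, 0.1052, -0.0008]
16 [-0.0218, -0.0004, 0.0131, 0.001, 0.1401, -0.0008]
18 [-0.0272, -0.0005, 0.0164, 0.0009, 0.175, -0.0008]
20 [-0.0325, -0.0005, 0.0199, 0.0008, 0.2099, -0.0008]
```

View pics/s5.png

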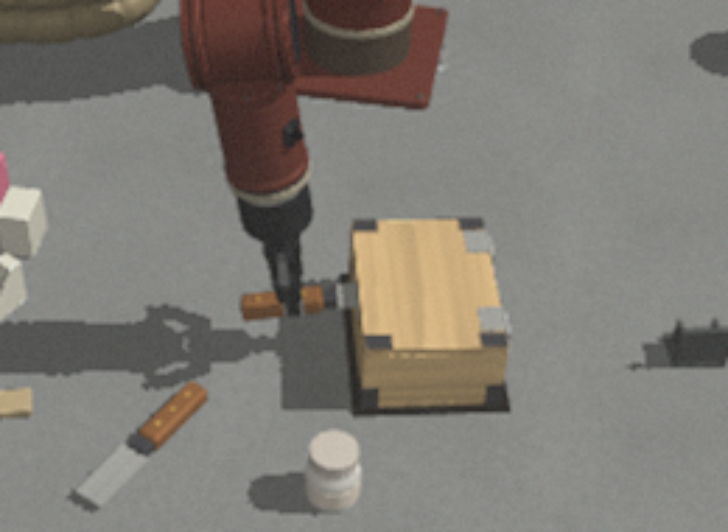

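The lid is bearing on the blade: 16 N at the wrist and a rise of about 0.015 rad. I continue to about 18°.

Call:
step_arm --moves '[[[-0.005,0,0.0043,0,0.035,0],[-0.0107,0,0.007,0,0.07,0],[-0.0163,0,0.01,0,0.105,0],[-0.0218,0,0.0131,0,0.14,0],[-0.0272,0,0.0164,0,0.175,0],[-0.0272,0,0.0164,0,0.175,0],[-0.0272,0,0.0164,0,0.175,0]]]'

```text
time_s: 10.58
tool_pos: [0.5829, -0.0244, 0.2142]
eef_rot: [0.612, 0.776, 0.097, -0.122]
ft_force: [-2.2, -4.8, 7.0]
opening: 0.024
```

Run:
```python
from lidang import *
st();lid("top","t6");lid("scene","s6")
```

```text
t 10.57 p [ 0.5829 -0.0244  0.2142] x [-0.222  0.925  0.308] z [-0.07   0.3   -0.951] f [-2.2 -4.8  7. ] open 0.024 q [ 0.6   0.51 -0.68  1.76  0.01  1.04  0.21]
top 3861 lid ang 0.116 zmax 0.115 mean [-0.006  0.102]
scene 1822 lid ang 0.115 zmax 0.118 mean [-0.009  0.103]
```

View pics/s6.png

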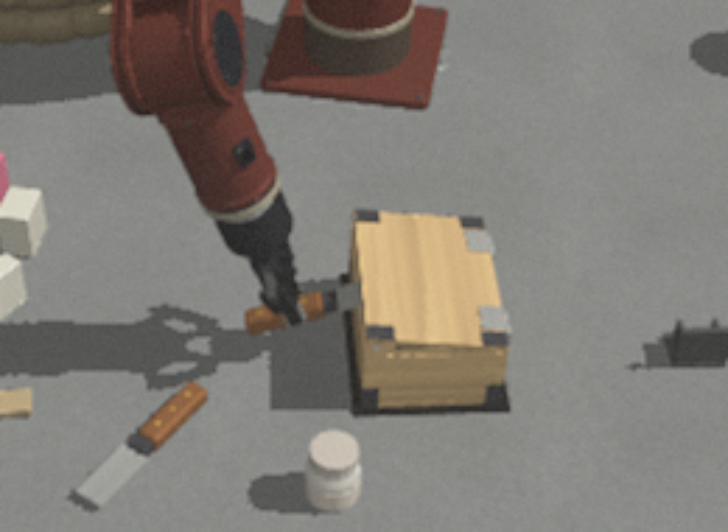

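Step 1 is met: both cameras give the lid at 0.115 rad. Next I sweep the tip along an arc under the lid.

Run:
```python
from h import *
s=read_state();Q=R.from_quat(s["eef_rot"]);p=np.array(s["tool_pos"])
tip=p+Q.apply([.127,0,.1664]);u=np.array([-.2334,.9724,0]);H=np.array([.5195,.238,.0835])
print("tip",tip.round(4),"x rel hinge",((tip-H)@u).round(4),"z",(tip-H)[2].round(4), "case y",((tip-H)@[-.9724,-.2334,0]).round(4))
r0=np.hypot((tip-H)@u,(tip-H)[2]);print("r",r0)
for a in (.3,.5,.7,.9,1.1,1.3,1.5,1.6,1.7,1.75):
    r=.1;t=H+r*(-np.cos(a)*u+np.sin(a)*np.array([0,0,1]));
    print(a,Q.inv().apply(t-tip).round(3).tolist())
```

```text
tip [0.543  0.1431 0.0951] x rel hinge -0.0978 z 0.0116 case y -0.0007
r 0.09848845976214822
0.3 [0.008, -0.001, -0.016]
0.5 [0.021, -0.001, -0.032]
0.7 [0.037, -0.001, -0.044]
0.9 [0.054, -0.001, -0.053]
1.1 [0.074, -0.001, -0.058]
1.3 [0.094, -0.001, -0.059]
1.5 [0.113, -0.001, -0.056]
1.6 [0.123, -0.001, -0.053]
1.7 [0.132, -0.001, -0.049]
1.75 [0.137, -0.001, -0.047]
```

Call:
step_arm --moves '[[[0.003,0,-0.008,0,0,0],[0.008,-0.001,-0.016,0,0,0],[0.014,-0.001,-0.025,0,0,0],[0.021,-0.001,-0.032,0,0,0],[0.029,-0.001,-0.039,0,0,0],[0.037,-0.001,-0.044,0,0,0],[0.054,-0.001,-0.053,0,0,0],[0.054,-0.001,-0.053,0,0,0]]]'

```text
time_s: 11.68
tool_pos: [0.5735, 0.0118, 0.2828]
eef_rot: [0.61, 0.777, 0.098, -0.122]
ft_force: [-0.3, -0.3, -1.6]
opening: 0.0237
```

Run:
```python
from lidang import *
st();lid("top");lid("scene","s7")
```

```text
t 11.68 p [0.5735 0.0118 0.2828] x [-0.225  0.924  0.308] z [-0.07   0.3   -0.951] f [-0.3 -0.3 -1.6] open 0.0237 q [ 0.59  0.41 -0.73  1.74 -0.05  1.13  0.16]
top 2585 lid ang 0.779 zmax 0.211 mean [0.019 0.163]
scene 974 lid ang 0.719 zmax 0.214 mean [0.016 0.159]
```

View pics/s7.png

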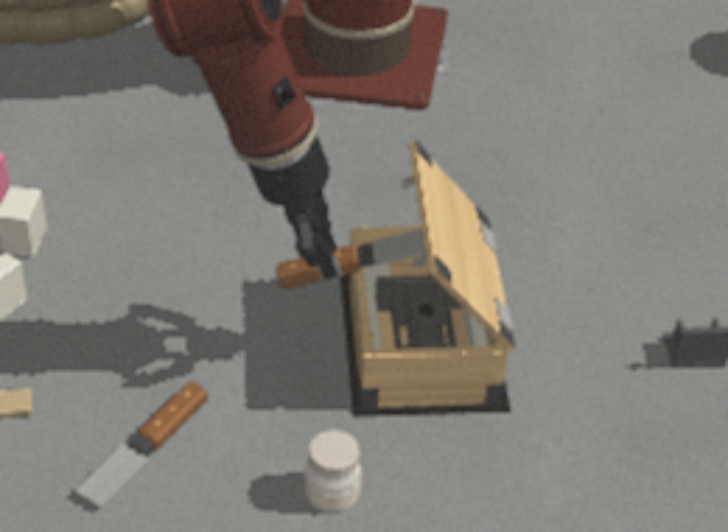

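The lid is at about 0.75 rad with the blade tip under it. I continue.

Call:
step_arm --moves '[[[0.01,0,-0.003,0,0,0],[0.02,0,-0.005,0,0,0],[0.03,0,-0.006,0,0,0],[0.04,0,-0.006,0,0,0],[0.05,0,-0.005,0,0,0],[0.059,0,-0.003,0,0,0],[0.069,0,0,0,0,0],[0.078,0,0.004,0,0,0],[0.085,0,0.006,0,0,0],[0.085,0,0.006,0,0,0]]]'

```text
time_s: 13.02
tool_pos: [0.5538, 0.0916, 0.302]
eef_rot: [0.611, 0.776, 0.097, -0.122]
ft_force: [0.1, -0.4, -1.8]
opening: 0.0236
```

Run:
```python
from lidang import *
st();lid("top","t8");lid("scene","s8")
```

```text
t 13.03 p [0.5538 0.0916 0.302 ] x [-0.225  0.924  0.309] z [-0.071  0.301 -0.951] f [ 0.1 -0.4 -1.8] open 0.0236 q [ 0.51  0.35 -0.77  1.77 -0.08  1.11  0.04]
top 3177 lid ang 1.34 zmax 0.516 mean [-0.058  0.367]
scene 1647 lid ang 1.389 zmax 0.502 mean [-0.058  0.287]
```

View pics/s8.png

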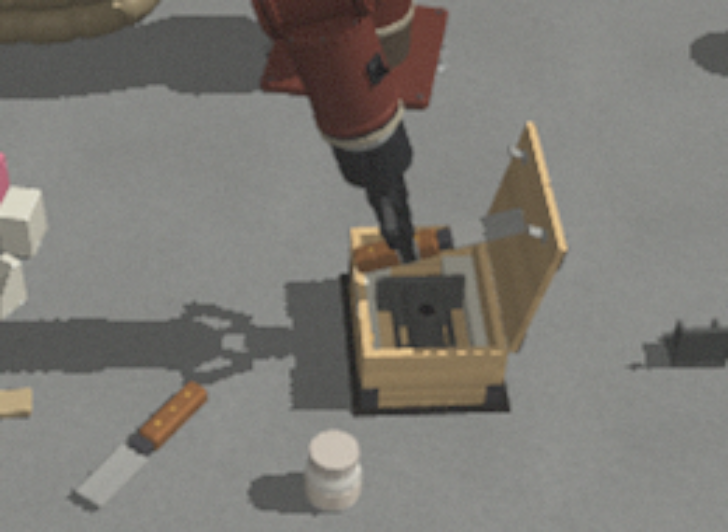

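View pics/t8.png

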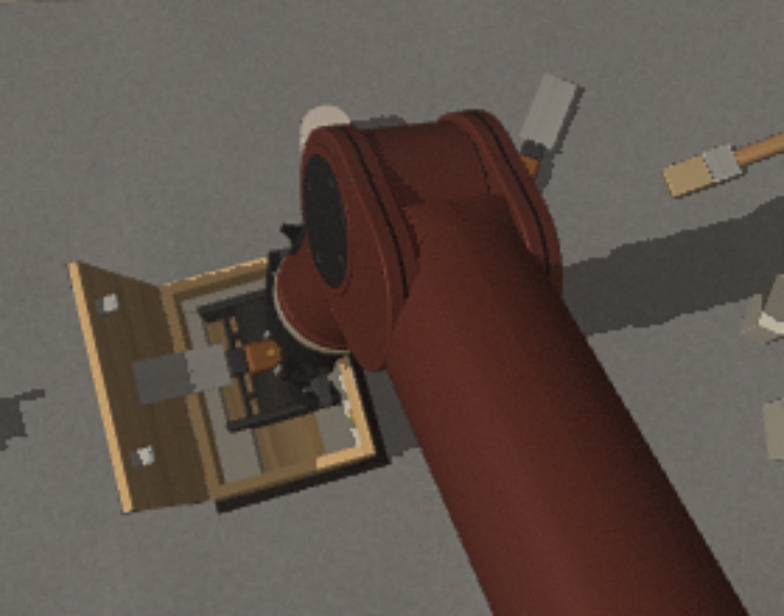

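```bash
cat > lid2.py <<'E'
from h import *
def lid2(c):
    im,d=read_camera(c);P=cloud(c,d)
    C=np.array([.537,.165]);u=np.array([-.2334,.9724]);v=np.array([-.9724,-.2334])
    X=(P[...,:2]-C)@u;Y=(P[...,:2]-C)@v;Z=P[...,2];hsv=cv2.cvtColor(im,cv2.COLOR_RGB2HSV)
    m=(d>0)&(abs(Y)<.095)&(abs(Y)>.03)&(X>.055)&(X<.16)&(Z>.1)&(Z<.25)
    b=np.c_[X[m],Z[m]];mu=b.mean(0)
    for _ in range(4):
        w=np.linalg.svd(b-mu,full_matrices=False)[2][0];w=w*np.sign(w[1]);n=np.array([-w[1],w[0]])
        r=(b-mu)@n;k=abs(r-np.median(r))<max(.003,2*np.std(r)*.7)
        b=b[k];mu=b.mean(0)
    print(c,len(b),"angle",round(float(np.arctan2(w[1],-w[0])),3),"zmax",b[:,1].max().round(3),"xmax",b[:,0].max().round(3),"z->x",[(round(z,2),np.round(np.median(b[abs(b[:,1]-z)<.01][:,0]),3)) for z in (.12,.16,.2,.23)])
E
python3 - <<'E'
from lid2 import *
lid2("top");lid2("scene")
s=read_state();Q=R.from_quat(s["eef_rot"])
print((np.array(s["tool_pos"])+Q.apply([.127,0,.1664])-[.5195,.238,.0835])@np.array([[-.2334,.9724,0],[0,0,1.]]).T)
E
```

```text
top 1350 angle 1.8 zmax 0.233 xmax 0.112 z->x [(0.12, np.float64(0.083)), (0.16, np.float64(0.093)), (0.2, np.float64(0.102)), (0.23, np.float64(0.108))]
scene 607 angle 1.801 zmax 0.235 xmax 0.108 z->x [(0.12, np.float64(0.08)), (0.16, np.float64(0.089)), (0.2, np.float64(0.098)), (0.23, np.float64(0.105))]
[0.02070718 0.09938112]
```

The lid is at the stop, 1.80 rad from both cameras. I retreat, level the tool and lay the scraper back where it lay.

Run:
```python
from h import *
print(rel([.582,-.025,.33],down(103.5)))
s=read_state()
A=down(103.5);print("then from A",A.inv().apply(np.array([.4635,-.148,.33])-[.582,-.025,.33]).round(4),(A.inv()*down(-13.2)).as_rotvec().round(4))
```

```text
[-0.1044, 0.0001, -0.0633, 0.0017, -0.3137, 0.001]
then from A [-0.0919 -0.1439 -0.    ] [ 0.     -0.      2.0368]
```

Call:
step_arm --moves '[[[-0.03,0,-0.01,0,0,0],[-0.06,0,-0.03,0,-0.1,0],[-0.09,0,-0.05,0,-0.25,0],[-0.104,0,-0.063,0,-0.314,0],[-0.104,0,-0.063,0,-0.314,0],[-0.104,0,-0.063,0,-0.314,0]]]'

```text
time_s: 13.98
tool_pos: [0.5815, -0.0237, 0.3293]
eef_rot: [0.619, 0.786, 0.001, -0.0]
ft_force: [0.0, 0.4, -2.0]
opening: 0.0236
```

Call:
step_arm --moves '[[[-0.092,-0.144,0,0,0,2.037],[-0.092,-0.144,0,0,0,2.037],[-0.092,-0.144,0,0,0,2.037],[-0.092,-0.144,0,0,0,2.037],[-0.092,-0.144,0,0,0,2.037],[-0.092,-0.144,0,0,0,2.037],[-0.092,-0.144,0,0,0,2.037],[-0.092,-0.144,0,0,0,2.037],[-0.092,-0.144,0,0,0,2.037],[-0.092,-0.144,0,0,0,2.037],[-0.092,-0.144,0,0,0,2.037],[-0.092,-0.144,0,0,0,2.037],[-0.092,-0.144,0,0,0,2.037],[-0.092,-0.144,0,0,0,2.037]]]'

```text
time_s: 15.72
tool_pos: [0.4631, -0.1467, 0.3288]
eef_rot: [0.994, -0.113, 0.0, -0.001]
ft_force: [0.2, 0.1, -1.0]
opening: 0.0235
```

Run:
```python
from lid2 import *
st();print(rel([.4635,-.148,.178],down(-13.2)));lid2("top")
s=read_state();Q=R.from_quat(s["eef_rot"])
for c in ("scene","top"):
    im,d=read_camera(c);P=cloud(c,d)
    q=Q.inv().apply((P-s["tool_pos"]).reshape(-1,3));q=q[(d.ravel()>0)]
    b=q[(q[:,0]>.05)&(q[:,0]<.14)&(abs(q[:,1])<.022)&(q[:,2]>.14)&(q[:,2]<.2)]
    k=np.polyfit(b[:,0],b[:,2],1);print(c,len(b),b[:,0].max(),"z .06/.12",np.polyval(k,[.06,.12]))
```

```text
t 15.72 p [ 0.4631 -0.1467  0.3288] x [ 0.974 -0.225 -0.   ] z [ 0.001  0.003 -1.   ] f [ 0.2  0.1 -1. ] open 0.0235 q [ 0.65  0.09 -0.45  1.93  0.04  1.13 -1.61]
[0.0007, 0.0016, 0.1508, -0.0028, 0.0001, 0.0033]
top 1364 angle 1.801 zmax 0.233 xmax 0.112 z->x [(0.12, np.float64(0.084)), (0.16, np.float64(0.093)), (0.2, np.float64(0.102)), (0.23, np.float64(0.108))]
scene 212 0.1276521615899326 z .06/.12 [0.16605547 0.16654603]
top 400 0.12337826777695124 z .06/.12 [0.16721964 0.16761811]
```

Call:
step_arm --moves '[[[0,0.002,0.06,0,0,0],[0,0.002,0.11,0,0,0],[0,0.002,0.14,0,0,0],[0,0.002,0.151,0,0,0],[0,0.002,0.151,0,0,0],[0,0.002,0.151,0,0,0]]]'

```text
time_s: 16.62
tool_pos: [0.4633, -0.1485, 0.1791]
eef_rot: [0.994, -0.114, 0.001, -0.001]
ft_force: [-3.1, 1.1, 6.5]
opening: 0.0234
```

Call:
step_arm --moves '[[[0,0,0,0,0,0],[0,0,0,0,0,0],[0,0,0,0,0,0],[0,0,-0.03,0,0,0],[0,0,-0.08,0,0,0],[0,0,-0.12,0,0,0],[0,0,-0.12,0,0,0]]]' --fingers 0.2

```text
time_s: 17.5
tool_pos: [0.4641, -0.1489, 0.3022]
eef_rot: [0.993, -0.114, 0.004, -0.0]
ft_force: [-0.5, -0.1, -0.9]
opening: 0.0511
```

Run:
```python
from h import *
for c in ("scene","top"):
    im,d=read_camera(c);cv2.imwrite(f"pics/{c}9.png",im[:,:,::-1]);P=cloud(c,d)
    for t in ("scraper","blade_tip","brick"):
        print(c,t,[(round(float(r["p"]),2),np.round(r["xyz"],3).tolist()) for r in pinpoint(t,c)])
print(rel([.468,-.328,.30],down(91.7)))
```

```text
scene scraper [(0.75, [0.741, -0.091, -0.002]), (0.58, [0.488, -0.152, 0.001])]
scene blade_tip [(0.63, [0.59, -0.177, 0.008]), (0.63, [0.839, -0.138, 0.01])]
scene brick [(0.68, [0.466, -0.328, 0.0])]
top scraper [(0.86, [0.488, -0.151, -0.001]), (0.64, [0.737, -0.093, -0.001]), (0.41, [0.743, -0.3, -0.0])]
top blade_tip [(0.96, [0.585, -0.183, 0.008]), (0.71, [0.832, -0.134, 0.013])]
top brick [(0.3, [0.766, 0.103, -0.003])]
[0.0456, 0.1735, -0.0023, -0.002, -0.0025, -1.8285]
```

View pics/scene9.png

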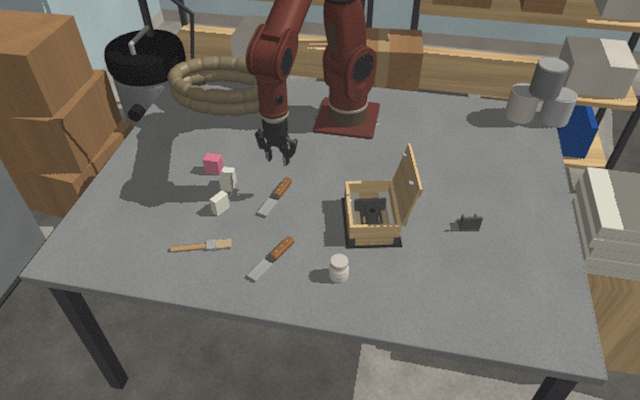

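The scraper is flat on the bench at (275,197) and the lid is open at (410,180). The brick at (228,180) is untouched. I go above it.

Call:
step_arm --moves '[[[0.046,0.173,-0.002,-0.002,-0.002,-1.828],[0.046,0.173,-0.002,-0.002,-0.002,-1.828],[0.046,0.173,-0.002,-0.002,-0.002,-1.828],[0.046,0.173,-0.002,-0.002,-0.002,-1.828],[0.046,0.173,-0.002,-0.002,-0.002,-1.828],[0.046,0.173,-0.002,-0.002,-0.002,-1.828],[0.046,0.173,-0.002,-0.002,-0.002,-1.828],[0.046,0.173,-0.002,-0.002,-0.002,-1.828],[0.046,0.173,-0.002,-0.002,-0.002,-1.828],[0.046,0.173,-0.002,-0.002,-0.002,-1.828],[0.046,0.173,-0.002,-0.002,-0.002,-1.828],[0.046,0.173,-0.002,-0.002,-0.002,-1.828],[0.046,0.173,-0.002,-0.002,-0.002,-1.828]]]' --fingers 1

```text
time_s: 19.52
tool_pos: [0.4685, -0.3276, 0.2996]
eef_rot: [0.697, 0.717, 0.0, -0.0]
ft_force: [0.7, 0.8, 0.8]
opening: 0.0852
```

Run:
```python
from h import *
st();print(rel([.468,-.328,.209],down(91.7)))
im,d=read_camera("scene");a=proj("scene",[.468,-.328,.06])[0].astype(int);print(a)
cv2.imwrite("pics/s10.png",cv2.resize(im[a[1]-60:a[1]+60,a[0]-80:a[0]+80,::-1],None,fx=5,fy=5))
```

```text
t 19.52 p [ 0.4685 -0.3276  0.2996] x [-0.027  1.     0.   ] z [ 0.  0. -1.] f [0.7 0.8 0.8] open 0.0852 q [ 1.01  0.31 -0.56  1.76  0.18  1.12  0.42]
[-0.0005, -0.0006, 0.0906, 0.0001, -0.0003, -0.0024]
[226 172]
```

View pics/s10.png

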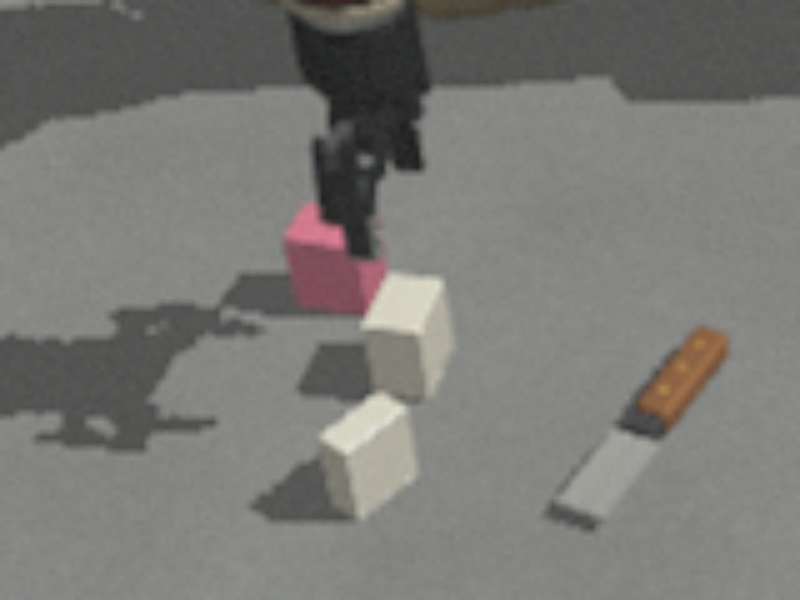

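The jaws straddle the wide brick, at picture (405,330). I descend and grip at 25 N.

Call:
step_arm --moves '[[[0,0,0.05,0,0,0],[0,0,0.08,0,0,0],[0,0,0.0906,0,0,0],[0,0,0.0906,0,0,0]]]'

```text
time_s: 20.08
tool_pos: [0.4687, -0.3275, 0.2091]
eef_rot: [0.697, 0.717, 0.0, -0.0]
ft_force: [0.2, 0.4, -0.3]
opening: 0.0854
```

Call:
step_arm --moves '[[[0,0,0,0,0,0],[0,0,0,0,0,0],[0,0,0,0,0,0],[0,0,0,0,0,0],[0,0,-0.04,0,0,0],[0,0,-0.1,0,0,0],[0,0,-0.15,0,0,0],[0,0,-0.15,0,0,0],[0,0,-0.15,0,0,0]]]' --fingers -1 --grip_force 25

```text
time_s: 21.2
tool_pos: [0.4684, -0.3275, 0.3588]
eef_rot: [0.697, 0.717, -0.0, -0.0]
ft_force: [0.1, 0.3, -0.8]
opening: 0.0544
```

Run:
```python
from h import *
st();print(rel([.4718,.1494,.36],down(193.5)))
```

```text
t 21.2 p [ 0.4684 -0.3275  0.3588] x [-0.027  1.     0.   ] z [-0.  0. -1.] f [ 0.1  0.3 -0.8] open 0.0544 q [ 1.02  0.26 -0.57  1.7   0.15  1.23  0.44]
[0.4766, 0.0164, -0.001, 0.0001, -0.0007, -1.7792]
```

Call:
step_arm --moves '[[[0.05,0.005,-0.001,0,0,-0.18],[0.1,0.01,-0.001,0,0,-0.36],[0.15,0.012,-0.001,0,0,-0.54],[0.2,0.014,-0.001,0,0,-0.72],[0.25,0.016,-0.001,0,0,-0.9],[0.3,0.016,-0.001,0,0,-1.08],[0.34,0.016,-0.001,0,0,-1.26],[0.38,0.016,-0.001,0,0,-1.44],[0.42,0.016,-0.001,0,0,-1.62],[0.45,0.016,-0.001,0,0,-1.779],[0.477,0.016,-0.001,0,0,-1.779],[0.477,0.016,-0.001,0,0,-1.779],[0.477,0.016,-0.001,0,0,-1.779]]]'

```text
time_s: 22.82
tool_pos: [0.4712, 0.149, 0.359]
eef_rot: [-0.117, 0.993, 0.0, -0.001]
ft_force: [0.5, -0.4, -0.5]
opening: 0.0545
```

Run:
```python
from lid2 import *
st();lid2("scene")
for c in ("scene","top"):
    im,d=read_camera(c);cv2.imwrite(f"pics/{c}11.png",cv2.resize(im[60:300,180:500,::-1],None,fx=2.5,fy=2.5))
    np.save(f"pics/{c}11.npy",d);cv2.imwrite(f"pics/{c}11raw.png",im[:,:,::-1])
    for t in ("brick","pocket","case","fitting"):
        print(c,t,[(round(float(r["p"]),2),np.round(r["xyz"],3).tolist()) for r in pinpoint(t,c)])
```

```text
t 22.82 p [0.4712 0.149  0.359 ] x [-0.972 -0.233  0.002] z [-0.002  0.    -1.   ] f [ 0.5 -0.4 -0.5] open 0.0545 q [ 0.62  0.17 -1.09  1.85  0.15  1.22  1.29]
scene 678 angle 1.801 zmax 0.234 xmax 0.109 z->x [(0.12, np.float64(0.08)), (0.16, np.float64(0.089)), (0.2, np.float64(0.098)), (0.23, np.float64(0.105))]
scene brick [(0.88, [0.47, 0.148, 0.152]), (0.7, [0.741, -0.301, 0.002]), (0.55, [0.401, -0.4, -0.002]), (0.51, [0.553, 0.091, 0.077])]
scene pocket [(0.75, [0.473, 0.148, 0.011])]
scene case [(0.97, [0.538, 0.165, -0.004])]
scene fitting [(0.57, [0.552, 0.169, 0.013])]
top brick [(0.61, [0.399, -0.405, 0.003])]
top pocket []
top case [(0.72, [0.537, 0.158, 0.003])]
top fitting [(0.46, [0.55, 0.17, 0.012])]
```

View pics/scene11.png

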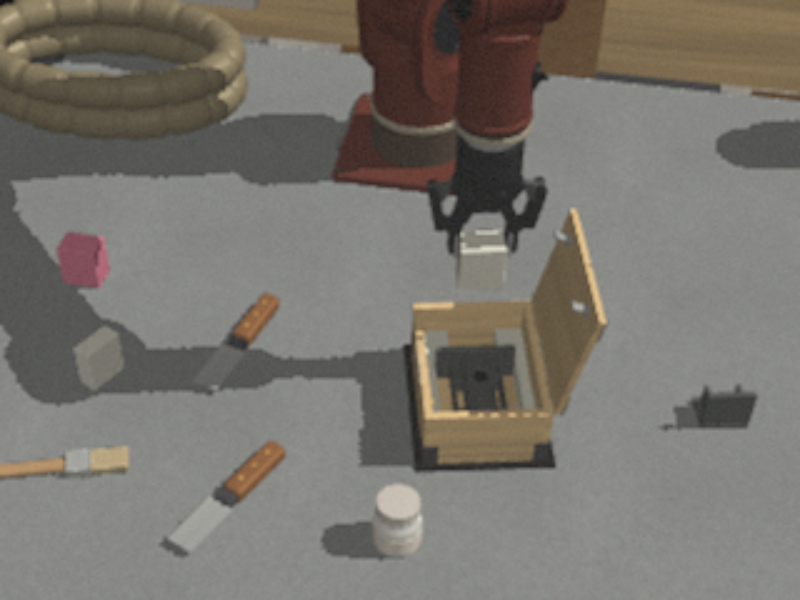

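View pics/top11.png

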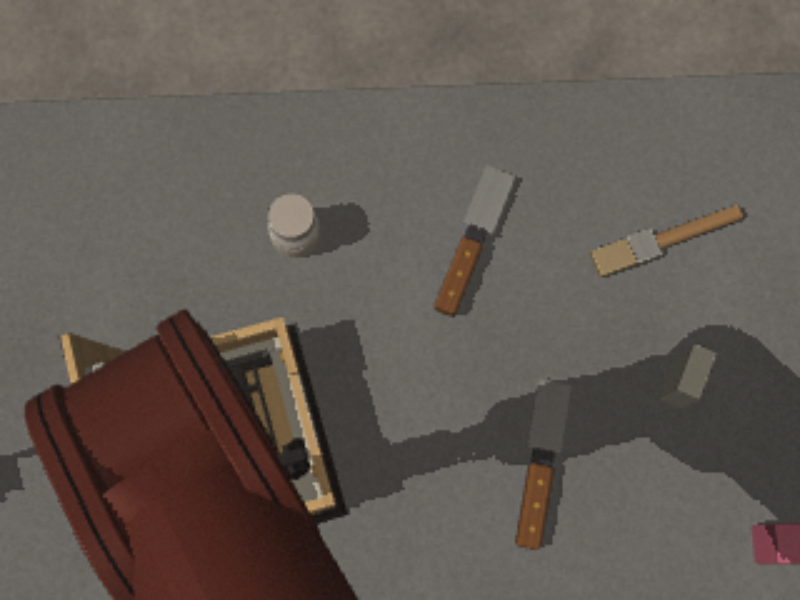

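Run:
```python
from h import *
d=np.load("pics/scene11.npy");P=cloud("scene",d);s=read_state()
C=np.array([.537,.165]);u=np.array([-.2334,.9724]);v=np.array([-.9724,-.2334])
X=(P[...,:2]-C)@u*1e3;Y=(P[...,:2]-C)@v*1e3;Z=P[...,2]*1e3
im=cv2.imread("pics/scene11raw.png");hsv=cv2.cvtColor(im,cv2.COLOR_BGR2HSV)
T=np.array(s["tool_pos"]);print("tcp case xy",(T[:2]-C)@u*1e3,(T[:2]-C)@v*1e3)
# brick
m=(d>0)&(abs(X)<40)&(abs(Y-67)<40)&(Z>135)&(Z<235)&(hsv[...,1]<50)&(hsv[...,2]>110)
b=np.c_[X[m],Y[m],Z[m]];print("brick",len(b),np.percentile(b,[1,5,50,95,99],axis=0).round(1).tolist())
f=b[(b[:,2]<205)&(b[:,2]>165)];k=np.linalg.lstsq(np.c_[f[:,0],f[:,2],np.ones(len(f))],f[:,1],rcond=None)[0];print("face Y = ",k.round(3),"meanY",f[:,1].mean().round(1),"X range",np.percentile(f[:,0],[1,99]).round(1))
# walls tops
def st_(n,m):
    b=np.c_[X[m],Y[m],Z[m]];print(n,len(b),np.percentile(b,[2,50,98],axis=0).round(1).tolist())
w=(d>0)&(abs(Z-83)<4)
st_("+y wall top",w&(Y>80)&(Y<110)&(abs(X)<60))
st_("-y wall top",w&(Y<-80)&(Y>-110)&(abs(X)<60))
st_("front wall top",w&(X<-58)&(X>-90)&(abs(Y)<80)&(abs(Y)>45))
st_("back wall",w&(X>58)&(X<90)&(abs(Y)<80))
g=(d>0)&(hsv[...,2]<70)&(abs(X)<48)
st_("flange top",g&(Z>56)&(Z<64)&(Y>20)&(Y<60))
st_("flange2 top",g&(Z>56)&(Z<64)&(Y<-50)&(Y>-90))
st_("inner +y wall low",(d>0)&(Z>30)&(Z<75)&(Y>70)&(Y<100)&(abs(X)<60))
st_("floor",(d>0)&(Z>5)&(Z<18)&(Y>40)&(Y<100)&(abs(X)<60))
```

```text
tcp case xy 0.3853460617725471 67.37360605551963
brick 447 [[-30.3, 40.3, 148.5], [-27.9, 42.3, 155.2], [-2.3, 47.5, 196.2], [22.7, 77.9, 213.5], [28.6, 82.4, 215.5]]
face Y =  [-2.0000e-02  4.0000e-03  4.6051e+01] meanY 46.8 X range [-30.3  29.6]
+y wall top 113 [[-55.9, 84.5, 79.3], [1.5, 91.7, 83.1], [57.8, 102.5, 86.5]]
-y wall top 142 [[-57.8, -104.6, 79.4], [0.1, -97.5, 83.1], [56.5, -89.3, 86.2]]
front wall top 58 [[-79.2, -78.9, 79.6], [-74.2, -48.9, 83.5], [-68.8, 76.7, 86.9]]
back wall 127 [[60.7, -78.7, 79.2], [65.7, -0.5, 83.4], [72.4, 73.7, 86.6]]
flange top 73 [[-40.4, 21.4, 56.2], [0.8, 33.8, 59.1], [43.2, 43.5, 63.7]]
flange2 top 10 [[-14.1, -63.0, 56.2], [-2.9, -55.8, 59.5], [0.8, -51.4, 62.1]]
inner +y wall low 397 [[-57.6, 71.9, 31.8], [1.3, 89.2, 51.3], [56.9, 94.9, 74.2]]
floor 5 [[-23.2, 44.3, 12.9], [12.3, 90.9, 16.5], [25.4, 94.4, 17.0]]
```

Call:
step_arm --moves '[[[0,0,0.03,0,0,0],[0,0,0.053,0,0,0],[0,0,0.053,0,0,0]]]'

```text
time_s: 23.75
tool_pos: [0.4708, 0.1494, 0.3059]
eef_rot: [-0.118, 0.993, 0.0, -0.002]
ft_force: [0.9, 0.9, -0.1]
opening: 0.0546
```

Run:
```python
from h import *
st()
im,d=read_camera("scene");cv2.imwrite("pics/s12raw.png",im[:,:,::-1]);np.save("pics/s12.npy",d)
T=np.array(read_state()["tool_pos"]);zb=T[2]-.2091
C=np.array([.537,.165]);u=np.array([-.2334,.9724]);v=np.array([-.9724,-.2334])
def W(x,y,z): return [*(C+x*u/1e3+y*v/1e3),z/1e3]
a=(335,160,90,80);k=8
big=cv2.resize(im[a[1]:a[1]+a[3],a[0]:a[0]+a[2],::-1],None,fx=k,fy=k,interpolation=cv2.INTER_CUBIC)
def dl(pts,col):
    q=((proj("scene",pts)-[a[0],a[1]]+.5)*k).astype(int)
    cv2.polylines(big,[q.reshape(-1,1,2)],True,col,1)
dl([W(x,y,83) for x,y in((-75,-100),(75,-100),(75,100),(-75,100))],(0,0,255))
dl([W(x,y,83) for x,y in((-65,-90),(65,-90),(65,90),(-65,90))],(0,255,0))
bx,by=(T[:2]-C)@u*1e3,(T[:2]-C)@v*1e3
for z in (zb*1e3,zb*1e3+62): dl([W(bx+x,by+y,z) for x,y in((-27.5,-20),(27.5,-20),(27.5,20),(-27.5,20))],(255,0,0))
cv2.imwrite("pics/s12.png",big)
```

```text
t 23.75 p [0.4708 0.1494 0.3059] x [-0.972 -0.233  0.003] z [-0.003  0.    -1.   ] f [ 0.9  0.9 -0.1] open 0.0546 q [ 0.57  0.24 -1.07  1.92  0.23  1.12  1.22]
```

View pics/s12.png

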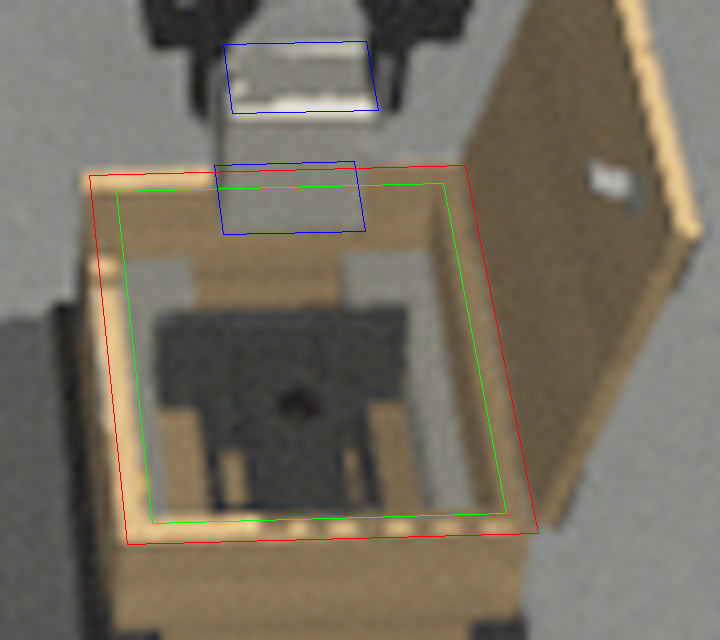

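Run:
```python
import cv2,numpy as np
im=cv2.imread("pics/s12raw.png")
print("brick rows");
for r in (173,174,175,177,179,181,183,185,187,188,189,190,191): print(r,"cols356-384",im[r,356:385].mean(1).astype(int).tolist())
print("column 368 rows 160-200",im[160:200,368].mean(1).astype(int).tolist())
big=cv2.resize(im[160:230,335:405],None,fx=10,fy=10,interpolation=cv2.INTER_NEAREST)
big=np.clip(big.astype(float)*1.5,0,255).astype(np.uint8)
cv2.imwrite("pics/s12b.png",big[:600])
```

```text
brick rows
173 cols356-384 [134, 138, 106, 55, 45, 88, 81, 124, 168, 178, 178, 177, 180, 206, 221, 221, 220, 219, 220, 220, 220, 218, 220, 220, 223, 172, 101, 71, 51]
174 cols356-384 [133, 136, 118, 88, 62, 88, 81, 119, 170, 183, 182, 180, 182, 183, 185, 185, 187, 186, 186, 186, 186, 185, 185, 188, 186, 156, 114, 102, 106]
175 cols356-384 [133, 135, 133, 122, 99, 96, 79, 101, 122, 127, 126, 122, 125, 123, 122, 122, 121, 125, 122, 122, 124, 124, 123, 124, 128, 120, 110, 126, 135]
177 cols356-384 [138, 135, 137, 134, 131, 112, 89, 115, 130, 127, 129, 129, 129, 128, 127, 131, 129, 130, 127, 130, 128, 131, 129, 133, 136, 138, 137, 137, 134]
179 cols356-384 [135, 132, 135, 135, 136, 117, 91, 117, 131, 128, 128, 125, 129, 127, 129, 131, 131, 129, 131, 130, 128, 127, 130, 127, 125, 132, 136, 135, 141]
181 cols356-384 [175, 180, 173, 175, 184, 142, 90, 112, 132, 128, 128, 130, 129, 127, 129, 128, 128, 127, 131, 127, 130, 128, 127, 128, 120, 113, 110, 112, 111]
183 cols356-384 [147, 146, 147, 148, 138, 120, 99, 118, 131, 129, 126, 128, 129, 129, 129, 126, 129, 128, 129, 128, 125, 128, 125, 13
[... 522 characters left out ...]
356-384 [114, 115, 117, 115, 115, 113, 117, 119, 120, 120, 120, 118, 116, 118, 117, 114, 114, 112, 106, 112, 108, 109, 114, 102, 106, 112, 110, 112, 114]
190 cols356-384 [113, 113, 115, 112, 115, 118, 112, 113, 112, 114, 114, 112, 111, 112, 114, 113, 111, 110, 112, 111, 111, 110, 109, 111, 110, 108, 109, 110, 108]
191 cols356-384 [114, 117, 114, 113, 111, 110, 112, 109, 110, 112, 109, 112, 108, 107, 106, 109, 109, 110, 110, 107, 108, 111, 115, 121, 119, 121, 117, 117, 119]
column 368 rows 160-200 [116, 130, 133, 127, 130, 135, 133, 125, 127, 127, 128, 124, 123, 180, 182, 125, 132, 129, 127, 129, 129, 129, 127, 129, 127, 125, 130, 127, 124, 116, 111, 108, 109, 104, 102, 106, 111, 107, 88, 67]
```

View pics/s12b.png

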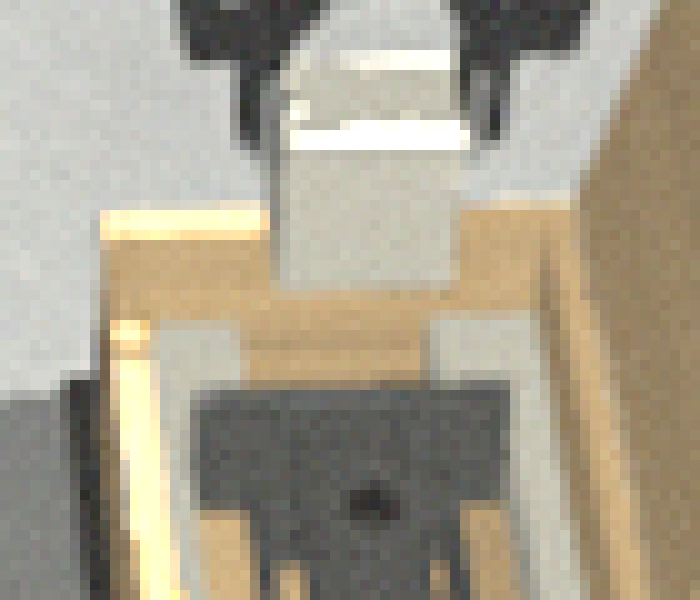

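Run:
```python
from h import *
C=np.array([.537,.165]);u=np.array([-.2334,.9724]);v=np.array([-.9724,-.2334])
def pj(x,y,z): return proj("scene",[*(C+x*u/1e3+y*v/1e3),z/1e3])[0]
J=lambda f:(pj(f[0]+1,*f[1:])-pj(f[0]-1,*f[1:]))/2
for n,f,obs in (("padL",(-31,90,44),(359.0,None)),("padR",(31,90,44),(377.5,None)),("rimout",(-60,100,83),(None,180.)),("rimin",(-60,90,83),(None,183.5)),("cornerL",(-75,100,83),(344.5,None)),("padback",(-45,90,44),(None,191.5)),("flangetopfar",(0,44,61),(None,197.7)),("brickbotL",None,None)):
    if f is None: continue
    p=pj(*f);jx=J(f);jy=pj(f[0],f[1]+.5,f[2])-pj(f[0],f[1]-.5,f[2])
    print(n,p.round(2),obs,"px/mm x",jx.round(3),"y",jy.round(3))
im=cv2.imread("pics/s12raw.png").astype(float)
for r in (192,193,194,195,196): print(r,im[r,345:395].mean(1).astype(int).tolist())
for r in (192,193,194,195,196): print(r,"sat",(im[r,345:395].max(1)-im[r,345:395].min(1)).astype(int).tolist())
for c in (350,352,354,356): print("col",c,(im[176:202,c]).mean(1).astype(int).tolist(),(im[176:202,c].max(1)-im[176:202,c].min(1)).astype(int).tolist())
for c in (364,370,374): print("col",c,"from190",(im[188:202,c]).mean(1).astype(int).tolist())
```

```text
padL [359.16 192.15] (359.0, None) px/mm x [ 0.309 -0.008] y [-0.027 -0.212]
padR [378.33 191.66] (377.5, None) px/mm x [ 0.309 -0.008] y [-0.035 -0.212]
rimout [350.4  181.32] (None, 180.0) px/mm x [ 0.313 -0.008] y [-0.023 -0.21 ]
rimin [350.63 183.43] (None, 183.5) px/mm x [ 0.315 -0.008] y [-0.024 -0.212]
cornerL [345.69 181.44] (344.5, None) px/mm x [ 0.314 -0.008] y [-0.021 -0.211]
padback [354.83 192.27] (None, 191.5) px/mm x [ 0.31  -0.008] y [-0.025 -0.213]
flangetopfar [370.55 197.99] (None, 197.7) px/mm x [ 0.318 -0.008] y [-0.033 -0.221]
192 [84, 133, 160, 155, 128, 113, 121, 121, 121, 122, 123, 121, 121, 119, 111, 110, 108, 110, 109, 107, 112, 108, 106, 109, 110, 112, 108, 107, 107, 107, 106, 106, 108, 121, 127, 130, 126, 128, 126, 129, 130, 130, 129, 114, 86, 79, 101, 116, 113, 103]
193 [73, 152, 182, 181, 149, 125, 128, 127, 128, 128, 128, 127, 129, 120, 110, 105, 106, 107, 105, 105, 102, 105, 105, 104, 104, 103, 104, 106, 103, 103, 104, 102, 101, 117, 128, 129, 126, 128, 128, 130, 126, 126, 128, 116, 92, 85, 94, 113, 120, 115]
194 [66, 118, 144, 146, 128, 128, 128, 12
[... 2242 characters left out ...]
135, 130, 136, 141, 170, 183, 143, 109, 113, 110, 111, 114, 116, 114, 111, 122, 128, 129, 129, 129, 128, 123, 106, 92, 80] [3, 3, 4, 2, 10, 61, 88, 69, 50, 48, 48, 50, 48, 52, 53, 50, 23, 10, 13, 15, 12, 12, 15, 7, 6, 5]
col 356 [135, 138, 136, 135, 140, 175, 180, 147, 110, 112, 109, 110, 110, 114, 113, 114, 121, 127, 128, 128, 129, 129, 111, 82, 71, 58] [2, 4, 1, 2, 19, 68, 87, 67, 50, 48, 49, 46, 48, 49, 51, 48, 25, 10, 11, 12, 14, 15, 9, 3, 2, 3]
col 364 from190 [126, 120, 112, 110, 107, 105, 102, 107, 113, 107, 85, 67, 70, 57]
col 370 from190 [121, 117, 114, 106, 112, 103, 102, 106, 108, 103, 85, 69, 67, 62]
col 374 from190 [117, 106, 112, 110, 107, 103, 98, 110, 108, 94, 72, 64, 63, 57]
```

From the scene image, the held brick matches its predicted pose within 0.2 px. The pocket's pads sit about 2.7 mm towards case −x of my estimate, with y within 1 mm. I shift by that amount and descend to just above the pads.

Call:
step_arm --moves '[[[0,-0.0027,0.0,0,0,0],[0,-0.0027,0.02,0,0,0],[0,-0.0027,0.038,0,0,0],[0,-0.0027,0.047,0,0,0],[0,-0.0027,0.047,0,0,0]]]'

```text
time_s: 24.42
tool_pos: [0.4715, 0.1472, 0.2591]
eef_rot: [-0.118, 0.993, 0.001, -0.002]
ft_force: [0.3, -0.0, -1.0]
opening: 0.0545
```

Run:
```python
from h import *
st();u=np.array([-.2334,.9724,0]);v=np.array([-.9724,-.2334,0]);C=np.array([.537,.165,0])
T=np.array(read_state()["tool_pos"]);print((T-C)@u,(T-C)@v,T[2]-.2091)
print(rel(C-.0026*u+.0677*v+[0,0,T[2]],down(193.5)))
im,d=read_camera("scene")
cv2.imwrite("pics/s13.png",cv2.resize(im[160:230,335:405,::-1],None,fx=8,fy=8,interpolation=cv2.INTER_CUBIC))
```

```text
t 24.43 p [0.4715 0.1472 0.2591] x [-0.972 -0.234  0.003] z [-0.003  0.001 -1.   ] f [ 0.3 -0.  -1. ] open 0.0545 q [ 0.53  0.31 -1.03  1.97  0.3   1.04  1.17]
-0.0019728117618904965 0.06787882082990994 0.05000667965206784
[-0.0002, -0.0006, -0.0, 0.0016, -0.003, 0.0008]
```

View pics/s13.png

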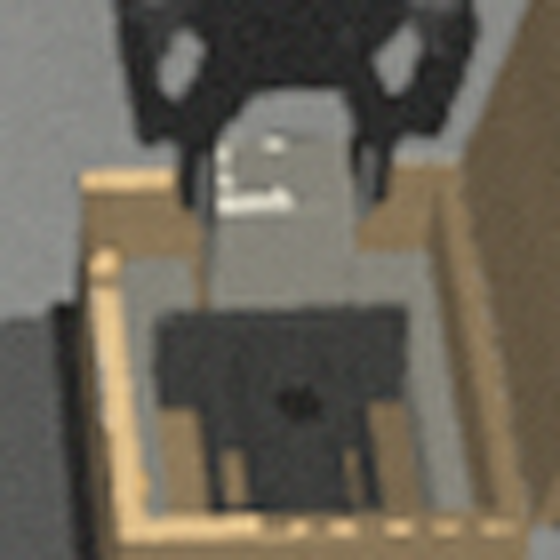

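Call:
step_arm --moves '[[[0,0,0.005,0,0,0],[0,0,0.01,0,0,0],[0,0,0.015,0,0,0],[0,0,0.015,0,0,0]]]'

```text
time_s: 24.98
tool_pos: [0.4715, 0.1473, 0.2444]
eef_rot: [-0.118, 0.993, 0.001, -0.001]
ft_force: [0.3, -0.6, 0.1]
opening: 0.0544
```

Run:
```python
from h import *
st();s=read_state();print(np.round(s["wrist_torque"],3))
```

```text
t 24.98 p [0.4715 0.1473 0.2444] x [-0.972 -0.234  0.003] z [-0.003  0.001 -1.   ] f [ 0.3 -0.6  0.1] open 0.0544 q [ 0.51  0.33 -1.02  1.98  0.33  1.01  1.15]
[-0.036 -0.04  -0.008]
```

The underside is now about 9 mm below the pad tops with no contact force, so the brick is inside the pocket. I continue to the floor.

Call:
step_arm --moves '[[[0,0,0.007,0,0,0],[0,0,0.014,0,0,0],[0,0,0.02,0,0,0],[0,0,0.0235,0,0,0],[0,0,0.0235,0,0,0]]]'

```text
time_s: 25.6
tool_pos: [0.4715, 0.1476, 0.2214]
eef_rot: [-0.118, 0.993, 0.0, -0.002]
ft_force: [-3.9, -1.9, 10.0]
opening: 0.0551
```

Run:
```python
from h import *
st();s=read_state();print(np.round(s["wrist_torque"],3), s["tool_pos"][2]-.2091)
im,d=read_camera("scene")
cv2.imwrite("pics/s14.png",cv2.resize(im[150:230,325:415,::-1],None,fx=8,fy=8,interpolation=cv2.INTER_CUBIC))
```

```text
t 25.6 p [0.4715 0.1476 0.2214] x [-0.972 -0.234  0.003] z [-0.003  0.    -1.   ] f [-3.9 -1.9 10. ] open 0.0551 q [ 0.48  0.37 -0.99  2.    0.37  0.97  1.11]
[-0.435  0.851 -0.02 ] 0.012256334929574897
```

View pics/s14.png

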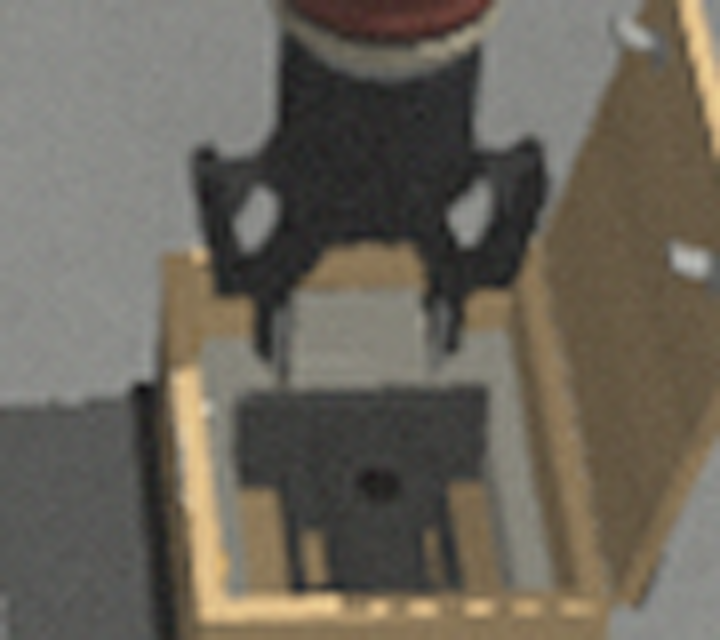

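There is 10 N at the floor contact (underside about 12 mm up). I release modestly and lift straight up.

Call:
step_arm --moves '[[[0,0,0,0,0,0],[0,0,0,0,0,0],[0,0,0,0,0,0],[0,0,-0.01,0,0,0],[0,0,-0.03,0,0,0],[0,0,-0.07,0,0,0],[0,0,-0.12,0,0,0],[0,0,-0.15,0,0,0],[0,0,-0.15,0,0,0]]]' --fingers 0.6

```text
time_s: 26.78
tool_pos: [0.4725, 0.1483, 0.3747]
eef_rot: [-0.118, 0.993, -0.0, 0.001]
ft_force: [0.2, 0.3, -0.0]
opening: 0.0683
```

Run:
```python
from h import *
st();print(rel([.50,-.10,.37],down(103.5)))
```

```text
t 26.77 p [0.4725 0.1483 0.3747] x [-0.972 -0.234 -0.002] z [ 0.002  0.    -1.   ] f [ 0.2  0.3 -0. ] open 0.0683 q [ 0.64  0.15 -1.1   1.83  0.14  1.24  1.31]
[0.0314, -0.2478, 0.0048, 0.0016, 0.0021, 1.5717]
```

Call:
step_arm --moves '[[[0.01,-0.06,0,0,0,0],[0.02,-0.12,0,0,0,0],[0.03,-0.18,0,0,0,0],[0.03,-0.24,0,0,0,0],[0.03,-0.3,0,0,0,0],[0.03,-0.34,0,0,0,0],[0.03,-0.34,0,0,0,0]]]'

```text
time_s: 27.65
tool_pos: [0.5226, -0.193, 0.3739]
eef_rot: [-0.115, 0.993, 0.001, 0.001]
ft_force: [-1.0, 1.6, -0.1]
opening: 0.0684
```

Run:
```python
from lid2 import *
st();lid2("top");lid2("scene")
for c in ("scene","top"):
    im,d=read_camera(c);cv2.imwrite(f"pics/{c}15raw.png",im[:,:,::-1]);np.save(f"pics/{c}15.npy",d)
    a=(325,150,100,80) if c=="scene" else (215,170,130,105)
    cv2.imwrite(f"pics/{c}15.png",cv2.resize(im[a[1]:a[1]+a[3],a[0]:a[0]+a[2],::-1],None,fx=6 if c=="top" else 7,fy=6 if c=="top" else 7,interpolation=cv2.INTER_CUBIC))
    for t in ("brick","pocket","fitting","scraper","blade_tip","thin_brick","jar","brush","bracket"):
        print(c,t,[(round(float(r["p"]),2),np.round(r["xyz"],3).tolist()) for r in pinpoint(t,c)][:3])
```

```text
t 27.65 p [ 0.5226 -0.193   0.3739] x [-0.973 -0.229 -0.001] z [ 0.001  0.001 -1.   ] f [-1.   1.6 -0.1] open 0.0684 q [ 1.01  0.27 -0.86  1.7   0.21  1.27  1.91]
top 1355 angle 1.8 zmax 0.233 xmax 0.112 z->x [(0.12, np.float64(0.083)), (0.16, np.float64(0.093)), (0.2, np.float64(0.102)), (0.23, np.float64(0.109))]
scene 672 angle 1.801 zmax 0.236 xmax 0.109 z->x [(0.12, np.float64(0.08)), (0.16, np.float64(0.089)), (0.2, np.float64(0.098)), (0.23, np.float64(0.105))]
scene brick [(0.78, [0.472, 0.151, 0.01]), (0.62, [0.402, -0.401, -0.001])]
scene pocket [(0.58, [0.471, 0.146, 0.012])]
scene fitting [(0.72, [0.55, 0.171, 0.012])]
scene scraper [(0.87, [0.738, -0.093, -0.004]), (0.74, [0.486, -0.152, -0.001])]
scene blade_tip [(0.9, [0.832, -0.138, 0.009]), (0.55, [0.588, -0.178, 0.011])]
scene thin_brick [(0.82, [0.584, -0.317, 0.001]), (0.29, [0.552, 0.172, 0.012])]
scene jar [(0.58, [0.768, 0.105, 0.001])]
scene brush [(0.83, [0.739, -0.3, 0.002]), (0.72, [0.472, 0.148, 0.012]), (0.21, [0.579, -0.321, 0.006])]
scene bracket [(0.69, [0.49, 0.463, 0.001])]
top brick [(0.84, [0.476, 0.152, 0.008]), (0.43, [0.554, 0.168, 0.008])]
top pocket [(0.58, [0.47, 0.152, 0.007])]
top fitting [(0.65, [0.553, 0.172, 0.01])]
top scraper [(0.97, [0.486, -0.153, 0.004]), (0.84, [0.74, -0.096, 0.0])]
top blade_tip [(0.67, [0.834, -0.134, 0.012]), (0.65, [0.589, -0.186, 0.01])]
top thin_brick [(0.75, [0.488, -0.15, 0.003])]
top jar [(0.51, [0.476, 0.15, 0.008])]
top brush [(0.79, [0.742, -0.302, 0.0]), (0.48, [0.487, -0.152, 0.002])]
top bracket [(0.62, [0.495, 0.463, -0.001]), (0.29, [0.586, -0.184, 0.008])]
```

View pics/scene15.png

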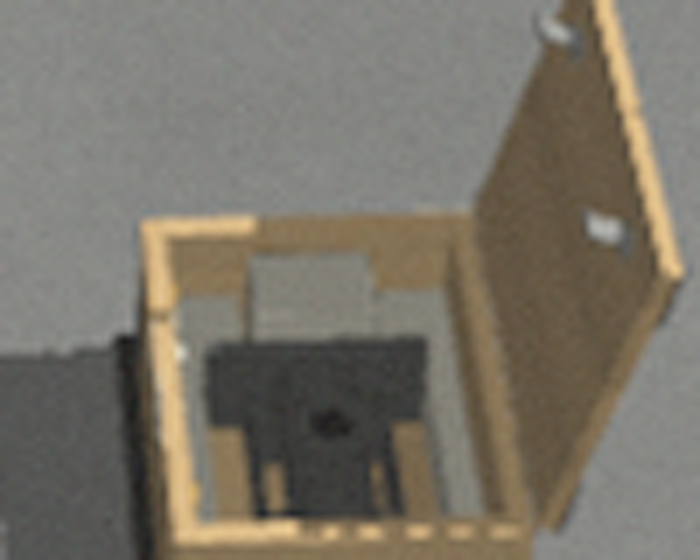

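View pics/top15.png

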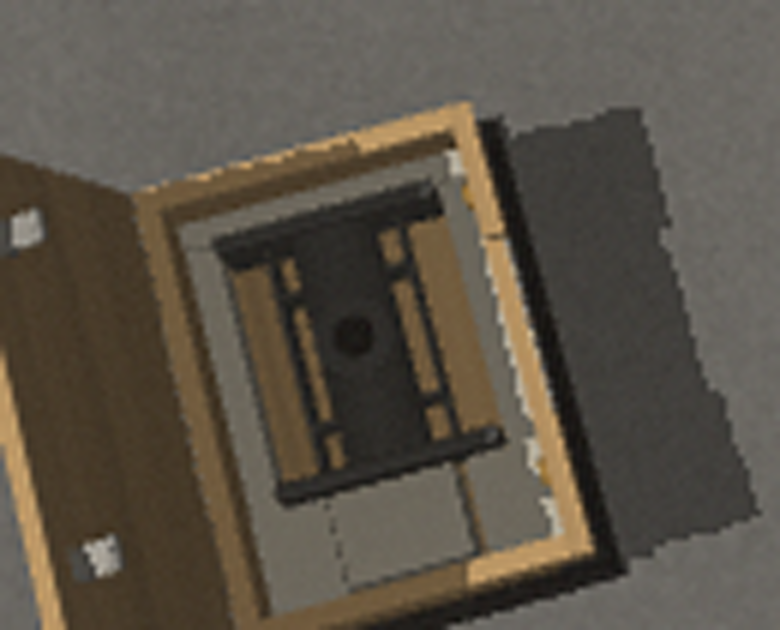

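Run:
```python
from h import *
C=np.array([.537,.165]);u=np.array([-.2334,.9724]);v=np.array([-.9724,-.2334])
for c in ("top","scene"):
    d=np.load(f"pics/{c}15.npy");P=cloud(c,d);X=(P[...,:2]-C)@u*1e3;Y=(P[...,:2]-C)@v*1e3;Z=P[...,2]*1e3
    m=(d>0)&(abs(X)<45)&(Y>43)&(Y<89)&(Z>66)&(Z<80);b=np.c_[X[m],Y[m],Z[m]]
    k=np.linalg.lstsq(np.c_[b[:,:2],np.ones(len(b))],b[:,2],rcond=None)[0]
    print(c,len(b),np.percentile(b,[1,50,99],axis=0).round(1).tolist(),"tilt",k[:2].round(3),rect(b/1e3))
    m=(d>0)&(abs(X)<60)&(Y>50)&(Y<88)&(Z>38)&(Z<50);b=np.c_[X[m],Y[m],Z[m]];print("pads z",np.median(b[:,2]),"inner edges",np.percentile(b[b[:,0]<0][:,0],[2,97]).round(1),np.percentile(b[b[:,0]>0][:,0],[3,98]).round(1))
```

```text
top 352 [[-27.3, 47.6, 66.9], [-0.4, 67.4, 73.2], [26.5, 87.0, 77.3]] tilt [-0.004  0.012] ((-0.15338897705078125, 66.8674545288086), (54.763065338134766, 40.40421676635742), 0.003789400216192007)
pads z 44.45354613935271 inner edges [-59.4 -27.5] [31.  59.3]
scene 201 [[-39.6, 43.6, 66.4], [-5.2, 66.8, 73.2], [37.6, 88.9, 79.4]] tilt [-0.024  0.044] ((0.6580619812011719, 66.08977508544922), (86.71530151367188, 45.835384368896484), 0.17261673510074615)
pads z 44.43672899473361 inner edges [-59.4 -35.5] [29.3 59.2]
```

The brick top is at 73.2 mm, so it is on the floor. It is level and square, and everything else is where it was. I hand it in.

```bash
python3 -c "
from cell import *
print(read_state()['time_s']);print(sign_off())"
```

```text
28.75
the job is handed in; nothing more can be done
None
```

The job is done and was handed in at 28.75 s of the 67 s allowed. I took the scraper nearest the base and levered the lid off its catches with the blade on the notch sill. I then swept the lid open with the blade and laid the scraper back where it had been. The 40 mm white brick went upright into the pocket, down to the floor.

**Last checks:**
- **Lid:** 1.80 rad, at the stop, from both cameras.
- **Brick:** top at 73.2 mm (73 mm expected when standing on the floor). It is square to the case, level to about 0.01 rad in the top camera, and within about 3 mm of the pocket centre.
- **Scraper:** flat on the bench, with the handle and tip at about 0 to 11 mm.
- **Fitting and others:** no visible shift in the fitting since the lid was opened. The jar, brush, bracket and thin brick were found where they started, within about 6 mm. The gripper was clear of everything.

**Where the measurements disagreed:**
- **Case position:** the two cameras differed by 3 to 4 mm along case x. I used the scene image, which shifted the target by 2.7 mm. The brick then slid past the pads with no contact force.
- **Brick in the last scene depth:** this fit mixed in nearby edges and was noisy, with a tilt of about 0.04 rad. I relied on the top camera for the brick's pose.
- **Last network finds:** in the top camera, the jar was reported where the brick is and the thin brick where the scraper is. I took both positions from the scene camera, which placed them correctly.

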